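Load the drill jig and snug the cam clamp

TASK

Load the long square-section aluminium block into the drill jig: lay it flat on the jig's base with its bored face still up, and slide it lengthwise under the guide head, between the side rail and the open cam, until its end meets the back stop. Then swing the cam lever by its ball knob just far enough to take up the gap and hold the block firmly against the side rail, and let go there; do not force it further, because the rail is only held by two screws and would be pushed off its setting. Leave the other two blocks and the plug gauge where they lie.

Things in the scene. Friction and masses are not known exactly. Their poses are not given: they have to be found in the camera images.
- long_block: The work piece: milled aluminium block, square section 28 x 28 mm, 70 mm long (longest and slimmest of the three blocks on the left of the bench), about 0.15 kg. Origin: centre of its underside; y along its length, z up through the bored face. Either end may go in first.
- drill_jig: C-shaped drill jig fixed to the bench on the right. Origin: on the bench under the middle of a fully home block; x points into the jig (rightwards and away from the robot, along a home block's length), y to the left when looking in, z up. Steel base plate x -65 to 80, y -82 to 82 mm, its top at z = 12 mm: there the block's underside lies. A home block's front 24 mm stick out from under the head.
- back_stop (a point): Foot of the middle of the back stop, a face of the grey column that looks to the jig's -x: jig x = 35, y = 0, z = 12 mm. A block whose end touches it is centred at jig x = 0.
- guide_head (a point): Middle of the front lower edge of the guide head over the nest: jig x = -11, y = 0, z = 48 mm. The head runs back from there, 54 mm wide, 20 mm thick, and carries two upright guide bushes 25 mm thick (at jig x 1 and 29) up to z = 131 mm. They stop a hand that points straight down: bring the block in with the hand leaning back towards the jig's -x, 25 to 45 degrees.
- side_rail: Adjustable steel rail at the right of the nest, 42 mm long (jig x -7 to 35), 22 mm high. Origin: middle of the lower edge of its guiding face, which looks to the jig's +y. Set anew for each batch, up to 3 mm either way of jig y = -14 mm. It stands on a slotted foot under two screws, held by friction: it slips towards -y when pushed with about 60 N.
- cam_lever (a joint): Angle of the cam lever (rad) about its upright pivot at the left of the nest. Starts open, 0 to 0.25; grows counter-clockwise seen from above (from beside the jig round to its open front); stop at 2.4. The cam meets a block lying on the rail at 0.9 to 1.8, as the rail is set. Bare turning takes 3 N at the knob, a firm hold 10 to 15 N; at about 25 N the rail slips. It stays where left, clamped too.
- cam_pivot (a point): Point on the lever's upright pivot axis at the height of the base top: jig x = 14, y = 34.7, z = 12 mm.
- cam_disc (a point): Centre of the eccentric cam, a steel disc of 20 mm radius and 20 mm thickness, 8 mm off the pivot axis; its middle plane is 25 mm above the bench. The gap between open cam and side rail is 32 to 39 mm wide. At joint angle a the cam's face nearest the rail lies at jig y = 14.7 + 8 cos(a + 0.35) mm.
- cam_knob (a point): Centre of the black ball knob, 28 mm in diameter, at the end of the slim lever that rises to it from the hub: 80 mm from the pivot axis, 64 mm above the bench. At joint angle 0 it lies in the direction 75 degrees from the jig's x towards its y.
- flat_block: Another job's aluminium block, 34 x 62 x 22 mm, to be left alone. Origin: centre of its underside, y along its length.
- square_block: Another job's aluminium block, 48 x 48 x 16 mm, to be left alone. Origin: centre of its underside.
- plug: Plug gauge lying on the bench beyond the jig, 102 mm long, 18 mm thick, to be left alone. Origin: centre of its underside, y along its length.

How it is judged:
By the outcome, as a careful person would: the job done as asked, in the order asked, and still so for the second after the job is handed in, with the robot touching nothing.
It also fails if it takes over 72 s, if anything falls off the work surface, if the arm or the gripper's body presses on something with over 40 N, if the wrist force passes 120 N, or if a joint passes its speed limit or range.

ROBOT

A 7-joint arm with a two-finger parallel gripper is mounted at the origin on a cart in front of the work surface, level with it; the furniture and walls round the work are solid. World frame = base frame: x ahead of the robot, y to its left, z up, the work surface at z = 0. Lengths are in m, angles in rad, forces in N, time in s.
With the tool pointing down it reaches from about 0.4 to 0.875 m from the base axis. Payload 19.3 kg.
Tool frame: the origin (TCP) lies midway between the tips of the shut fingers; the grasp point (between the pads) lies 19 mm behind it; z points along the fingers, y is the line along which they close (so a half turn about z gives the same grasp; the last joint's range is limited). The gripper opens to 85 mm and grips with 20 to 120 N. Pads are 22 mm wide; open, the fingers measure 114 mm over their backs; the gripper's body (76 mm by 85 mm) begins 54 mm behind the grasp point. The pads swing forward as they close: fully open they stand 13 mm farther back than shut.
Start: joints at [1.093, 0.521, -0.036, 1.599, 0.021, 1.021, -0.113], TCP at [0.248, -0.574, 0.231] pointing down, gripper open.
Joint ranges: [-2.91, 2.91], [-0.3, 2.13], [-1.5, 1.42], [0.17, 2.43], [-1.26, 4.41], [0.16, 1.93], [-2.52, 2.52]. Speed limits (rad/s): [1.89, 1.89, 2.39, 2.39, 3.01, 3.01, 3.01].

INTERFACE

Orientations are given as [roll, pitch, yaw] about the fixed x, y, z axes, in that order (R = Rz(yaw) Ry(pitch) Rx(roll)).
In Python, from workcell import bot gives the robot as it stands.
- The arm moves only by the shell command python3 nudge.py [FORCE], which reads ROWS from standard input. ROWS is a JSON list of rows, 1 to 5 of them, each written [opening, [dx, dy, dz], [rx, ry, rz]]: the finger opening in m, then dx, dy, dz in shares of 400 mm (1.0 is 400 mm), then a rotation vector rx, ry, rz in a scale on which 1.0 is 90 degrees; each row is the pose to reach, as a shift and turn from the pose commanded when the command began, along the tool's axes at that moment; what a row does not reach only later rows make up. A row lasts 1/8 s, in which the tool goes at most 0.0625 m and 0.188 rad, less where a joint would pass 70% of its speed; a pose out of reach is approached as far as the arm can. The fingers move at their own pace and stop on an object; FORCE is the grip in N (left out, the last holds). Time passes only in rows, so rows that do not move let the fingers close. It prints the time, the measured TCP pose, the force, the opening and the grip force at its end. No shift or turn number may pass 1 either way. Input that does not fit is refused with a message, and nothing moves.
- bot.observe(): the state, without advancing time (a new reading comes with each control period).
- bot.grab_frame(name): name is "side" or "top" or "wrist"; returns the picture (384x512x3 uint8, blue, green, red); there is no depth.
- bot.calibration(name): a dict with "vfov" (degrees; the focal length in pixels is half the picture's height over the tangent of half this angle, whatever the lens; pixels are square), "cx", "cy" (the principal point, pixels), "eye" and "attitude" of the camera in the world. Camera axes: x right, y down, z forward; pixel columns grow to the right and rows downward; lengths in m; the calibration is good to about 2 mm. The wrist camera is an equidistant fisheye: a pixel r from the principal point sees the ray r / f radians off the axis. A picture is of the moment at which its call begins: read the wrist's pose just before it. calibration takes no time and is no camera call; for the wrist camera it gives the pose at the moment of the call.
- bot.job_done(): hands the job in; it is judged then, once.
The state is a dict: "clock": time; "qpos": joint angles; "qd": joint speeds; "joint_efforts": joint torques, N m; "position": TCP position; "tool_rot": TCP orientation; "force": force on the tool from outside, world axes, zero at the start; "moment": the same for the moment, N m; "grip_width": finger opening in m; "finger_force": force on a finger pad.
Only numpy, scipy, OpenCV 4.12 (cv2) and the standard library are available. Lean on these libraries where they do the work, as an engineer would, in place of code of your own. Each camera call takes 0.05 s, during which the arm holds its last target. There are 200 camera calls.

## Working session

There is one attempt and no reset: what is moved stays moved. The work goes in short steps, Python scripts to look and compute and a shell command to move; the robot and the scene stay as the last step left them, time stands still between calls to the robot, and variables do not carry over. Pictures are saved under pics/ and viewed, at most 10 in all, crops included, and the job is handed in when it is done.

```bash
ls; mkdir -p pics
python3 - <<'E'
from workcell import bot
import cv2
print(bot.observe())
for n in("side","top","wrist"):
    c=bot.calibration(n);print(n,c)
    cv2.imwrite(f"pics/{n}0.png",bot.grab_frame(n))
a=cv2.imread("pics/side0.png");b=cv2.imread("pics/top0.png")
E
```

```text
nudge.py
pics
workcell.py
{'clock': 0.0, 'qpos': array([ 1.09284664,  0.52203012, -0.03629553,  1.59999158,  0.02117484,
        1.0211174 , -0.11280406]), 'qd': array([ 0.00129204, -0.00112829,  0.00068823, -0.0013657 ,  0.00057794,
       -0.0025942 ,  0.00107098]), 'joint_efforts': array([ 1.81616742e-03, -9.27096248e+01,  1.98114976e+00, -3.69940102e+01,
        1.78328273e-02,  8.09584104e-03,  3.66630877e-05]), 'position': array([ 0.24766094, -0.57346786,  0.23072193]), 'tool_rot': array([-3.14043291e+00,  7.79866720e-05,  4.07694612e-01]), 'force': array([-0.11943478,  0.58788819, -0.31139839]), 'moment': array([-0.01155121, -0.03210644,  0.00320853]), 'finger_force': 0.0, 'grip_width': 0.08558756052981704}
side {'vfov': 47.086264650166726, 'cx': 256.869597731063, 'cy': 189.85024334448207, 'eye': array([ 0.31046914, -1.10593997,  0.53304195]), 'attitude': array([-1.98356646,  0.02299245, -0.26508044])}
top {'vfov': 44.11587723097855, 'cx': 259.01461248331566, 'cy': 192.44408369667786, 'eye': array([ 0.35179954, -0.09080126,  1.20410396]), 'attitude': array([-2.96824714,  0.02856922, -1.55953718])}
wrist {'vfov': 65.70646984690485, 'cx': 256.23999857405903, 'cy': 186.39474498482735, 'eye': array([ 0.31225053, -0.54548081,  0.37408001]), 'attitude': array([ 2.85905586e+00,  1.80172267e-03, -1.16338563e+00])}
```

View pics/side0.png

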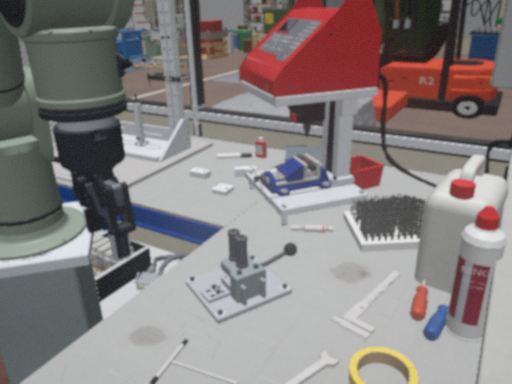

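View pics/top0.png

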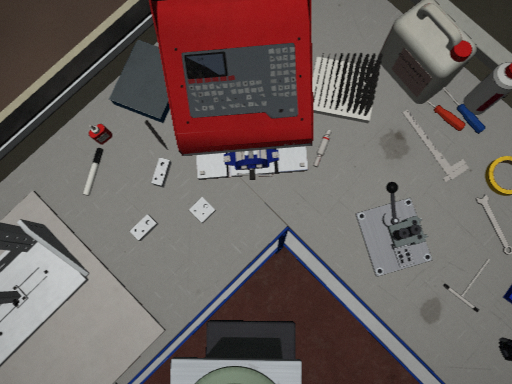

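The side view shows the jig at (238,275) with its knob at (290,249), and the blocks at (200,172), (222,187) and (245,170). The top view shows the jig around (395,237), its knob at (392,188), and the blocks at (161,171), (144,227) and (202,209). I'll measure these next.

```bash
cat > h.py <<'E'
import numpy as np, cv2
from scipy.spatial.transform import Rotation as Ro
from workcell import bot
def Rm(a): return Ro.from_euler('xyz',a).as_matrix()
def rays(c,name,px):
    px=np.atleast_2d(np.array(px,float)); f=192/np.tan(np.radians(c['vfov']/2))
    d=(px-[c['cx'],c['cy']])/f
    if name=='wrist':
        r=np.linalg.norm(d,axis=1)+1e-12
        v=np.c_[d*(np.sin(r)/r)[:,None],np.cos(r)]
    else: v=np.c_[d,np.ones(len(d))]
    return c['eye'],(v/np.linalg.norm(v,axis=1)[:,None])@Rm(c['attitude']).T
def plane(c,name,px,z):
    e,v=rays(c,name,px); return e+v*((z-e[2])/v[:,2])[:,None]
def proj(c,name,P):
    p=(np.atleast_2d(P)-c['eye'])@Rm(c['attitude']); f=192/np.tan(np.radians(c['vfov']/2))
    if name=='wrist':
        r=np.linalg.norm(p[:,:2],axis=1); return p[:,:2]/r[:,None]*(np.arctan2(r,p[:,2])*f)[:,None]+[c['cx'],c['cy']]
    return p[:,:2]/p[:,2:]*f+[c['cx'],c['cy']]
def tri(*er):
    A=0;b=0;L=[(e,v[0] if v.ndim>1 else v) for e,v in er]
    for e,v in L: M=np.eye(3)-np.outer(v,v);A=A+M;b=b+M@e
    p=np.linalg.solve(A,b); return p,[np.linalg.norm(np.cross(p-e,v)) for e,v in L]
def tool(): 
    s=bot.observe(); return s['position'],Rm(s['tool_rot']),s
def to(pos,R):
    "shift and rotvec in tool axes from measured pose"
    p,T,_=tool(); return np.round(T.T@(np.array(pos)-p),4),np.round(Ro.from_matrix(T.T@R).as_rotvec(),4)
def shot(name,tag):
    c=bot.calibration(name);im=bot.grab_frame(name);cv2.imwrite(f'pics/{tag}.png',im);np.save(f'pics/{tag}.npy',c,allow_pickle=True);return c,im
E
python3 - <<'E'
from h import *
c=bot.calibration('top');im=cv2.imread('pics/top0.png')
g=cv2.cvtColor(im,cv2.COLOR_BGR2GRAY)
for (x,y) in [(161,171),(144,227),(202,209)]:
    roi=g[y-25:y+25,x-25:x+25]
    m=(roi>190).astype(np.uint8)
    cs,_=cv2.findContours(m,0,2)
    k=max(cs,key=cv2.contourArea)+[x-25,y-25]
    b=cv2.boxPoints(cv2.minAreaRect(k)); P=plane(c,'top',b,.02)
    print(P.mean(0),np.linalg.norm(P[1]-P[0]),np.linalg.norm(P[2]-P[1]),np.degrees(np.arctan2(*(P[1]-P[0])[1::-1])))
print(plane(c,'top',[[392,188],],.064), plane(c,'top',[[357,215],[376,276],[432,258],[414,199]],.012))
s=np.hstack([cv2.resize(a,None,fx=5,fy=5,interpolation=2) for a in (im[180:285,350:440],im[150:255,130:195])])
cv2.imwrite('pics/c1.png',s)
E
```

```text
[0.61341282 0.20093907 0.02      ] 0.0674404612355583 0.023382000019402483 -15.55365337571362
[0.46595095 0.24220987 0.02      ] 0.04913652974850295 0.029414974045036596 -43.256929561531564
[0.51416413 0.09051721 0.02      ] 0.042801632351915954 0.043851705709581724 -43.60468724531917
[[ 0.5641117  -0.37886021  0.064     ]] [[ 0.50409331 -0.3019656   0.012     ]
 [ 0.35323931 -0.34481596  0.012     ]
 [ 0.39857927 -0.48354345  0.012     ]
 [ 0.54587354 -0.44608479  0.012     ]]
```

View pics/c1.png

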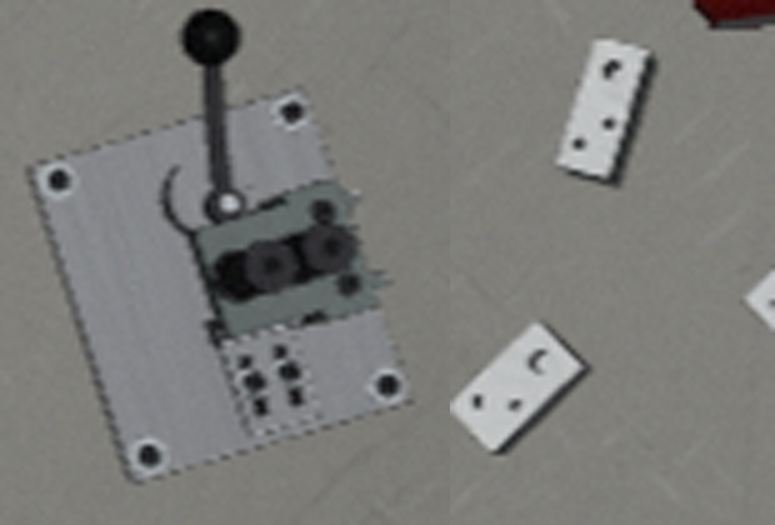

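The crop shows the jig plate with crop corners at (30,165), (300,90), (410,400) and (135,480). The lever points up to its ball at (210,37), the head is at (280,255), and the long block is at (605,110) with one big and two small bores.

View pics/wrist0.png

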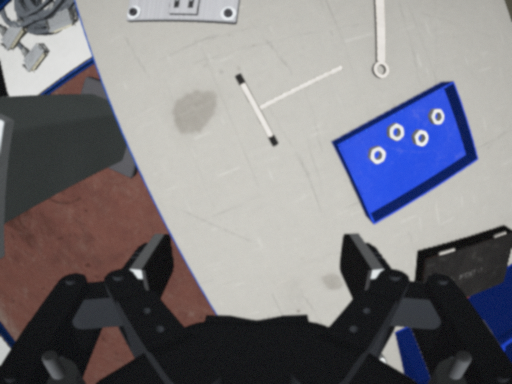

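The wrist view shows only the front corner of the jig at the top edge (185,10), plus the arm's fingers. I'll move the camera over the jig.

Units first: shifts go in shares of 400 mm and turns go in shares of 90 degrees. So -0.085 m is -0.2125, 0.08 m is 0.2.

```bash
echo '[[0.085, [0.1, -0.105, 0], [0, 0, 0]], [0.085, [0.2, -0.2125, 0], [0, 0, 0]], [0.085, [0.2, -0.2125, 0], [0, 0, 0]]]' | python3 nudge.py
python3 - <<'E'
from h import *
c,im=shot('wrist','w1')
print(c['eye'],tool()[0], [proj(c,'wrist',[.45,-.39,.012])])
E
echo '[[0.085, [0.075, -0.1375, 0], [0, 0, 0]], [0.085, [0.15, -0.275, 0], [0, 0, 0]], [0.085, [0.15, -0.275, 0], [0, 0, 0]]]' | python3 nudge.py
python3 - <<'E'
from h import *
c,im=shot('wrist','w2')
print(c['eye'],tool()[0], [proj(c,'wrist',[.45,-.39,.012])])
a=cv2.imread('pics/w1.png')
cv2.imwrite('pics/c2.png',np.vstack([a[0:290],im[0:290]]))
E
```

```text
clock: 0.52
position: [0.2894, -0.4606, 0.2315]
tool_rot: [-3.141, -0.001, 0.412]
force: [-0.3, -0.3, 0.5]
grip_width: 0.085
finger_force: 0.0
[ 0.35370298 -0.43231113  0.37490967] [ 0.28840782 -0.46279396  0.23162908] [array([[256.57528132,  18.81969209]])]
clock: 0.95
position: [0.2992, -0.3369, 0.2315]
tool_rot: [-3.141, -0.0, 0.411]
force: [-1.0, -2.0, -0.5]
grip_width: 0.0849
finger_force: 0.0
[ 0.36363899 -0.30866951  0.37483654] [ 0.29917454 -0.3390035   0.23163824] [array([[345.12826231,  67.87456651]])]
```

View pics/c2.png

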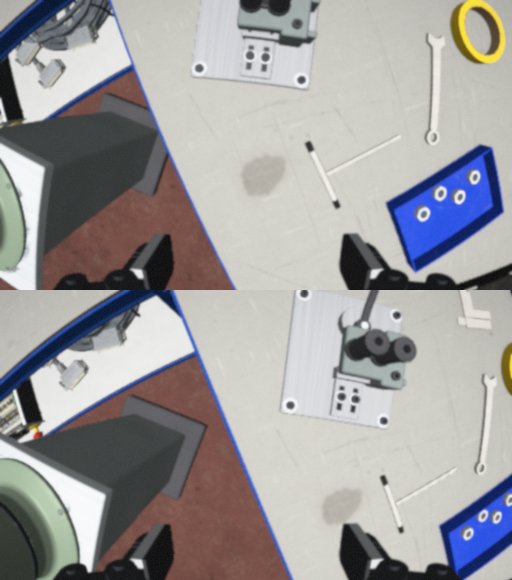

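Both frames show the jig in the upper part: the plate is at the top in w1, and in w2 it spans (283-400, 0-135). The camera looks back towards the fingers, so I'll go further forward to centre the jig.

Scaled: 0.15 m is 0.375, 0.1 m is 0.25.

```bash
echo '[[0.085, [0.125, 0.0625, 0], [0, 0, 0]], [0.085, [0.25, 0.125, 0], [0, 0, 0]], [0.085, [0.375, 0.175, 0], [0, 0, 0]], [0.085, [0.375, 0.175, 0], [0, 0, 0]], [0.085, [0.375, 0.175, 0], [0, 0, 0]]]' | python3 nudge.py
python3 - <<'E'
from h import *
c,im=shot('wrist','w3')
E
echo '[[0.085, [0.075, -0.1375, 0], [0, 0, 0]], [0.085, [0.15, -0.275, 0], [0, 0, 0]], [0.085, [0.15, -0.275, 0], [0, 0, 0]], [0.085, [0.15, -0.275, 0], [0, 0, 0]]]' | python3 nudge.py
python3 - <<'E'
from h import *
c,im=shot('wrist','w4')
a=cv2.imread('pics/w3.png')
def cr(x,y,i): 
    x,y=int(x),int(y); return i[max(0,y-70):max(0,y-70)+150,max(0,x-95):max(0,x-95)+190]
out=[]
for k,i in ((3,a),(4,im)):
    c=np.load(f'pics/w{k}.npy',allow_pickle=True).item()
    q=proj(c,'wrist',[.46,-.39,.03])[0];print(k,q,'origin',max(0,int(q[0])-95),max(0,int(q[1])-70),c['eye'])
    out.append(cv2.resize(cr(*q,i),(760,600),interpolation=2))
cv2.imwrite('pics/c3.png',out[0]);cv2.imwrite('pics/c4.png',out[1])
E
```

```text
clock: 1.62
position: [0.4637, -0.3455, 0.2306]
tool_rot: [-3.141, 0.001, 0.406]
force: [-1.1, -0.1, 0.4]
grip_width: 0.0854
finger_force: 0.0
clock: 2.17
position: [0.4754, -0.2204, 0.2317]
tool_rot: [3.141, 0.0, 0.406]
force: [-0.5, 0.6, 0.3]
grip_width: 0.0847
finger_force: 0.0
3 [289.63162192 179.4280117 ] origin 194 109 [ 0.52837998 -0.31744681  0.37385135]
4 [369.25699405 223.54425825] origin 274 153 [ 0.53987161 -0.19223452  0.37497224]
```

View pics/c3.png

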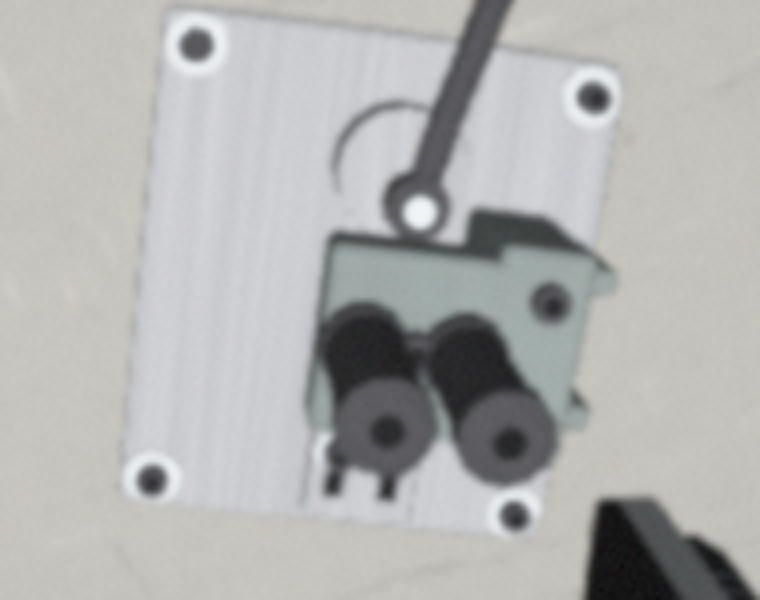

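In the crop the plate screws are at (197,44), (594,97), (514,516) and (151,480), the hub is at (418,212), the bushes' tops are at (387,430) and (510,440), and the rail foot lies under (355,485). I'll locate the screws, knob and hub in both views.

```bash
cat > jig.py <<'E'
from h import *
C={k:np.load(f'pics/w{k}.npy',allow_pickle=True).item() for k in (3,4)};I={k:cv2.cvtColor(cv2.imread(f'pics/w{k}.png'),6) for k in C}
def blob(k,q,r=7,dark=True):
    x,y=np.round(q).astype(int); roi=I[k][y-r:y+r+1,x-r:x+r+1].astype(float)
    w=np.clip((130-roi) if dark else (roi-215),0,None); yy,xx=np.mgrid[y-r:y+r+1,x-r:x+r+1]
    return np.array([(w*xx).sum(),(w*yy).sum()])/w.sum()
S=[]
for q in [(197,44),(594,97),(514,516),(151,480)]:
    a=blob(3,np.array(q)/4+[194,109]); p=plane(C[3],'wrist',a,.012)[0]
    q4=proj(C[4],'wrist',p)[0]
    try: b=blob(4,q4); t,e=tri(rays(C[3],'wrist',a),rays(C[4],'wrist',b)); print(a,q4,b,p,t,np.round(e,4)); S.append((p+plane(C[4],'wrist',b,.012)[0])/2)
    except Exception as ex: print(a,q4,p,ex); S.append(p)
S=np.array(S); print('sides',[round(np.linalg.norm(S[i]-S[i-1]),4) for i in range(4)],'diag',np.linalg.norm(S[0]-S[2]),np.linalg.norm(S[1]-S[3]))
ux=(S[1]-S[0]+S[2]-S[3])[:2]; uy=(S[0]-S[3]+S[1]-S[2])[:2]
ax=np.arctan2(ux[1],ux[0]); ay=np.arctan2(uy[1],uy[0])-np.pi/2; print('yaw',np.degrees([ax,ay]))
yaw=(ax+ay)/2; X=np.array([np.cos(yaw),np.sin(yaw)]); Y=np.array([-X[1],X[0]])
O=S[:,:2].mean(0)-.0075*X
print('origin',O,'yaw',yaw)
np.save('jig.npy',[*O,yaw])
E
python3 jig.py
```

```text
[242.65798923 119.85547576] [329.52138366 168.52654671] [330.65501166 169.23154623] [ 0.50187524 -0.3104412   0.012     ] [ 0.50222611 -0.31053841  0.01714487] [0. 0.]
[342.13078347 133.06662554] [412.27569499 179.95509777] [413.11587591 180.54470803] [ 0.53755126 -0.42988831  0.012     ] [ 0.5374245  -0.42832534  0.01703009] [0. 0.]
[322.30123099 237.70601014] [386.66649945 269.74531051] [387.21343934 270.53229033] [ 0.39972093 -0.4708923   0.012     ] [ 0.4011174  -0.46878938  0.01699007] [0.0004 0.0004]
[231.52013652 228.74812287] [309.90048208 266.15231759] [310.79877426 266.64862104] [ 0.36414723 -0.3515524   0.012     ] [ 0.36619823 -0.35111042  0.01666231] [0.0001 0.0001]
sides [np.float64(0.1437), np.float64(0.1246), np.float64(0.1442), np.float64(0.1245)] diag 0.1904036726104291 0.19035523922380562
yaw [-73.45540758 -73.44067879]
origin [ 0.4484899  -0.38437757] yaw -1.2819101827191601
```

View pics/c4.png

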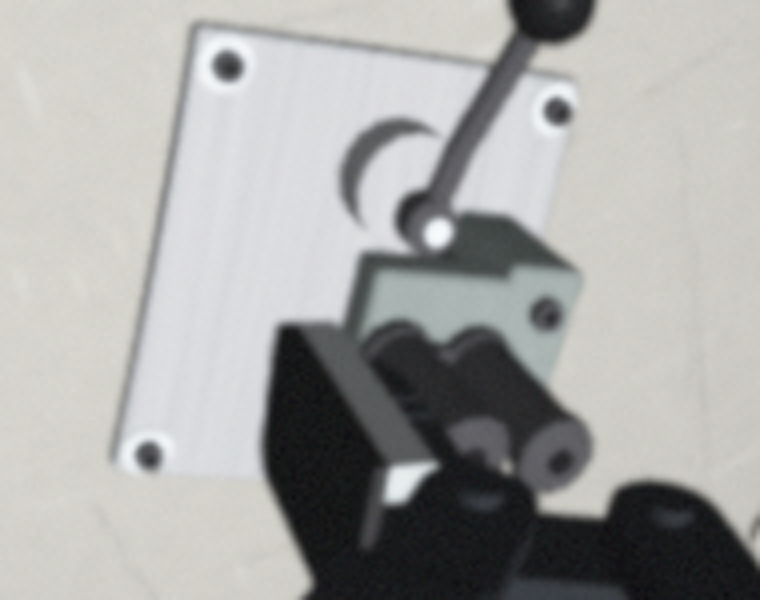

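In c4 the same screws are at (228,66), (557,110) and (148,455), and the knob is at (552,5). The jig's yaw is -73.4° and its origin is about (0.448,-0.385). The screws' triangulated height (17 mm) is the plate top of 12 mm within the error, and the 125x144 mm spacing fits at 12 mm. Before the transit I'll check where the red machine's overhang stands.

Run:
```python
from h import *
t=bot.calibration('top');s=bot.calibration('side');im=cv2.imread('pics/side0.png')
for px in [(313,143),(180,152)]:
    for z in np.arange(.15,.56,.05):
        P=plane(t,'top',px,z)[0];q=proj(s,'side',P)[0];print(px,P.round(3),q.round(0),im[int(q[1]),int(q[0])])
```

```text
(313, 143) [ 0.652 -0.181  0.15 ] [297. 171.] [110  70  61]
(313, 143) [ 0.638 -0.177  0.2  ] [291. 151.] [144 138 128]
(313, 143) [ 0.624 -0.173  0.25 ] [285. 131.] [116 116 113]
(313, 143) [ 0.609 -0.168  0.3  ] [278. 109.] [176 172 171]
(313, 143) [ 0.595 -0.164  0.35 ] [271.  87.] [ 52  51 119]
(313, 143) [ 0.581 -0.16   0.4  ] [264.  64.] [ 74  68 184]
(313, 143) [ 0.567 -0.155  0.45 ] [257.  40.] [ 86 111 132]
(313, 143) [ 0.552 -0.151  0.5  ] [249.  14.] [71 80 99]
(313, 143) [ 0.538 -0.147  0.55 ] [241. -12.] [186 186 186]
(180, 152) [0.63  0.125 0.15 ] [255. 137.] [126 135 137]
(180, 152) [0.616 0.114 0.2  ] [251. 122.] [154 150 149]
(180, 152) [0.603 0.104 0.25 ] [247. 106.] [172 169 168]
(180, 152) [0.59  0.094 0.3  ] [243.  89.] [113 117 128]
(180, 152) [0.577 0.084 0.35 ] [238.  71.] [127 132 153]
(180, 152) [0.564 0.074 0.4  ] [233.  53.] [106 110 120]
(180, 152) [0.551 0.063 0.45 ] [228.  33.] [114 116 117]
(180, 152) [0.537 0.053 0.5  ] [223.  12.] [128 127 127]
(180, 152) [0.524 0.043 0.55 ] [217. -10.] [197 197 198]
```

The machine head's front lower edge lies at about x 0.59, z 0.33, for y from -0.16 to 0.09. I'll pass well in front of it.

Scaled: -0.294 m is -0.735, -0.18 m is -0.45.

```bash
echo '[[0.085, [-0.025, -0.15, 0], [0, 0, 0]], [0.085, [-0.05, -0.3, 0], [0, 0, 0]], [0.085, [0, -0.45, 0], [0, 0, 0]], [0.085, [0.055, -0.5925, 0], [0, 0, 0]], [0.085, [0.1125, -0.735, 0], [0, 0, 0]]]' | python3 nudge.py; echo '[[0.085, [0.1125, -0.075, 0], [0, 0, 0.1146]], [0.085, [0.225, -0.125, 0], [0, 0, 0.2292]], [0.085, [0.3375, -0.1625, 0], [0, 0, 0.3438]], [0.085, [0.395, -0.1625, 0], [0, 0, 0.4329]], [0.085, [0.395, -0.1625, 0], [0, 0, 0.4329]]]' | python3 nudge.py;python3 - <<'E'
from h import *
shot('wrist','w5')
E
echo '[[0.085, [0.1, -0.1, 0], [0, 0, 0]], [0.085, [0.125, -0.175, 0], [0, 0, 0]], [0.085, [0.125, -0.175, 0], [0, 0, 0]]]' | python3 nudge.py
cat > blk.py <<'E'
import sys
from h import *
def find(k,guess,z=.028):
    c=np.load(f'pics/{k}.npy',allow_pickle=True).item();im=cv2.imread(f'pics/{k}.png')
    g=cv2.cvtColor(im,6); q=proj(c,'wrist',guess)[0].astype(int)
    m=(g>225).astype(np.uint8); m=cv2.morphologyEx(m,3,np.ones((7,7)))
    cs,_=cv2.findContours(m,0,1); k=min((x for x in cs if cv2.contourArea(x)>300),key=lambda x:abs(cv2.pointPolygonTest(x,(float(q[0]),float(q[1])),True)*-1+0) if cv2.pointPolygonTest(x,(float(q[0]),float(q[1])),True)<0 else -1)
    b=cv2.boxPoints(cv2.minAreaRect(k)); P=plane(c,'wrist',k[:,0,:].astype(float),z)
    r=cv2.minAreaRect(((P[:,:2]-np.array(guess)[:2])*1e5).astype(np.float32)); 
    B=cv2.boxPoints(r)/1e5; e=[B[1]-B[0],B[2]-B[1]]; l=max(e,key=np.linalg.norm)
    return c,q,b,np.array(r[0])/1e5+np.array(guess)[:2],np.sort(r[1])/1e5,np.degrees(np.arctan(l[1]/l[0])),k
E
python3 - <<'E'
from blk import *
shot('wrist','w6')
R=[]
for k in ('w5','w6'):
    c,q,b,ctr,sz,ang,K=find(k,[.613,.201,.028]); print(k,q,b.round(1).tolist(),ctr,sz,ang); 
    m=cv2.moments(K);R.append(rays(c,'wrist',[m['m10']/m['m00'],m['m01']/m['m00']]))
print(tri(*R),tool()[0])
a=[cv2.imread(f'pics/{k}.png')[:300] for k in('w5','w6')];cv2.imwrite('pics/c5.png',np.vstack(a))
E
```

```text
clock: 2.85
position: [0.4009, 0.069, 0.2316]
tool_rot: [3.141, -0.001, 0.405]
force: [0.7, -0.5, 0.4]
grip_width: 0.085
finger_force: 0.0
clock: 3.48
position: [0.5213, 0.1901, 0.2306]
tool_rot: [3.141, 0.0, -0.275]
force: [0.6, -0.8, -0.6]
grip_width: 0.0848
finger_force: 0.0
clock: 3.9
position: [0.5872, 0.2452, 0.2308]
tool_rot: [-3.141, 0.001, -0.27]
force: [-0.4, -0.3, -0.3]
grip_width: 0.0848
finger_force: 0.0
w5 [225  89] [[214.10000610351562, 62.70000076293945], [235.10000610351562, 62.0], [237.10000610351562, 118.0], [216.10000610351562, 118.69999694824219]] [0.61218119 0.20097977] [0.02448786 0.06566896] -14.443322
w6 [287 131] [[276.8999938964844, 104.0], [297.70001220703125, 103.5999984741211], [298.79998779296875, 159.0], [278.0, 159.39999389648438]] [0.61194593 0.20029229] [0.02423546 0.06548001] -13.728821
(array([0.61222762, 0.20083211, 0.02755288]), [np.float64(0.0003868652214967359), np.float64(0.00038686522149655386)]) [0.58675516 0.24402496 0.23092602]
```

View pics/c5.png

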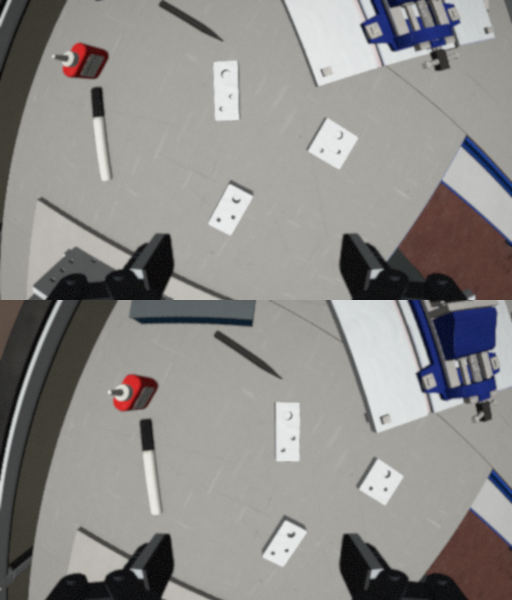

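Both frames show the long block, at (226,90) and (287,131), matching the outlines. Its centre is (0.612,0.2006), its top triangulates to 27.6 mm (28 expected), and its axis is at -14.1°. Next I'll work out the grasp with the hand leaning 35°.

```bash
cat >> h.py <<'E'
def Rl(psi,t):
    d=np.array([np.cos(psi),np.sin(psi),0]);e=np.array([0,0,1.])
    z=np.sin(t)*d-np.cos(t)*e;x=np.cos(t)*d+np.sin(t)*e
    return np.c_[x,np.cross(z,x),z]
E
python3 - <<'E'
from h import *
psi=-.246;R=Rl(psi,.61);d=np.array([np.cos(psi),np.sin(psi),0])
T=np.array([.6121,.2006,.008])-.018*d
print(to(T-.08*R[:,2],R),T)
E
```

```text
(array([-0.0277,  0.0366,  0.1574]), array([ 0.0082,  0.6106, -0.0241])) [0.5946419  0.20498347 0.008     ]
```

Scaled: 0.1574 m is 0.3935, 0.12 m is 0.3, 0.6106 rad is 0.3887.

```bash
echo '[[0.05, [-0.0175, 0.025, 0.1], [0.0013, 0.1146, -0.0038]], [0.05, [-0.035, 0.05, 0.2], [0.0025, 0.2292, -0.0076]], [0.05, [-0.0525, 0.075, 0.3], [0.0038, 0.3183, -0.0127]], [0.05, [-0.0693, 0.0915, 0.3935], [0.0052, 0.3887, -0.0153]], [0.05, [-0.0693, 0.0915, 0.3935], [0.0052, 0.3887, -0.0153]]]' | python3 nudge.py
python3 - <<'E'
from h import *
psi=-.246;R=Rl(psi,.61);d=np.array([np.cos(psi),np.sin(psi),0])
T=np.array([.6121,.2006,.008])-.018*d
print(to(T,R),bot.observe()['qpos'].round(2))
shot('wrist','w7')
from blk import find
c,q,b,ctr,sz,ang,K=find('w7',[.612,.2006,.028]);print(q,b,ctr,sz,ang)
E
```

```text
clock: 4.58
position: [0.5552, 0.2287, 0.0905]
tool_rot: [3.102, -0.466, -0.256]
force: [0.3, 0.5, -2.6]
grip_width: 0.0504
finger_force: 0.0
(array([0.0024, 0.0092, 0.094 ]), array([ 0.0449,  0.1437, -0.0061])) [-1.16  0.73  0.64  2.08 -0.03  0.2  -2.52]
[268 158] [[250.92334  118.016556]
 [284.96143  117.492905]
 [286.24585  200.98082 ]
 [252.20776  201.50447 ]] [0.61216347 0.20058133] [0.02620788 0.06798367] -14.660932
```

The wrist camera confirms the block's pose, but joints 6 and 7 are at their limits. I'll back up, turn the hand half round (same grasp) and log joint samples on the way to understand the kinematics.

```bash
cat > log.py <<'E'
from h import *
import os
p,T,s=tool(); L=list(np.load('log.npy')) if os.path.exists('log.npy') else [np.r_[1.09284664,.52203012,-.03629553,1.59999158,.02117484,1.0211174,-.11280406,.24766,-.573468,.230722,-3.140433,0,.407695]]
L.append(np.r_[s['qpos'],p,s['tool_rot']]); np.save('log.npy',L); print('LOG',s['qpos'].round(2),p.round(3),s['tool_rot'].round(2))
E
python3 log.py; echo '[[0.05, [-0.075, 0, -0.125], [-0.0255, -0.1146, 0]], [0.05, [-0.125, 0, -0.25], [-0.0255, -0.2292, 0]], [0.05, [-0.2, 0, -0.35], [-0.0255, -0.2992, 0]], [0.05, [-0.2, 0, -0.35], [-0.0255, -0.2992, 0]]]' | python3 nudge.py >/dev/null; python3 log.py
echo '[[0.05, [0, 0, 0], [0, 0, -0.1146]], [0.05, [0, 0, 0], [0, 0, -0.2292]], [0.05, [0, 0, 0], [0, 0, -0.3438]], [0.05, [0, 0, 0], [0, 0, -0.4584]], [0.05, [0, 0, 0], [0, 0, -0.573]]]' | python3 nudge.py >/dev/null; python3 log.py
echo '[[0.05, [0, 0, 0], [0, 0, -0.1146]], [0.05, [0, 0, 0], [0, 0, -0.2292]], [0.05, [0, 0, 0], [0, 0, -0.3438]], [0.05, [0, 0, 0], [0, 0, -0.4584]], [0.05, [0, 0, 0], [0, 0, -0.573]]]' | python3 nudge.py >/dev/null; python3 log.py
echo '[[0.05, [0, 0, 0], [0, 0, -0.1146]], [0.05, [0, 0, 0], [0, 0, -0.2292]], [0.05, [0, 0, 0], [0, 0, -0.3438]], [0.05, [0, 0, 0], [0, 0, -0.4584]], [0.05, [0, 0, 0], [0, 0, -0.573]]]' | python3 nudge.py >/dev/null; python3 log.py
python3 - <<'E'
from h import *
from scipy.optimize import least_squares
import itertools
L=np.load('log.npy')
best=[]
def fk(q,l,s):
    R=np.eye(3);p=np.array([0,0,l[0]])
    for i,(ax,a) in enumerate(zip('zyzyzyz',q)):
        R=R@Ro.from_euler(ax,s[i]*a).as_matrix()
        if i==2:p=p+R@[l[4],0,l[1]]
        if i==4:p=p+R@[l[5],0,l[2]]
    return p+R@[0,0,l[3]],R
for s in itertools.product([1,-1],repeat=4):
    s7=[s[0],1,s[1],1,s[2],1,s[3]]
    f=lambda l:np.concatenate([fk(r[:7],l,s7)[0]-r[7:10] for r in L])
    o=least_squares(f,[.3,.45,.45,.25,0,0]);best.append((o.cost,s7,o.x))
best.sort(key=lambda t:t[0]); print(best[:2])
for r in L:
    p,R=fk(r[:7],best[0][2],best[0][1]);print((p-r[7:10]).round(3), (R.T@Rm(r[10:])).round(2).tolist())
E
```

```text
LOG [-1.18  0.73  0.65  2.08 -0.03  0.2  -2.52] [0.553 0.234 0.09 ] [ 3.1  -0.47 -0.25]
LOG [-0.99  0.45  0.39  1.93 -0.18  0.85 -2.37] [0.428 0.27  0.183] [ 3.07  0.01 -0.28]
LOG [-0.82  0.44  0.16  1.92 -0.04  0.85 -1.6 ] [0.428 0.269 0.18 ] [3.1  0.06 0.62]
LOG [-0.65  0.43 -0.07  1.91  0.08  0.86 -0.82] [0.428 0.269 0.18 ] [-3.12  0.07  1.52]
LOG [-0.49  0.44 -0.28  1.91  0.2   0.88 -0.03] [0.428 0.269 0.18 ] [-3.08  0.03  2.43]
[(np.float64(0.007502066023383122), [-1, 1, -1, 1, -1, 1, 1], array([0.49846282, 0.52894449, 0.43184415, 0.4446226 , 0.0359593 ,
       0.05283687])), (np.float64(0.007502066023383122), [-1, 1, -1, 1, -1, 1, -1], array([0.49846282, 0.52894449, 0.43184415, 0.4446226 , 0.0359593 ,
       0.05283687]))]
[ 0.058  0.017 -0.007] [[-0.22, -0.97, -0.0], [0.97, -0.22, 0.0], [-0.0, -0.0, 1.0]]
[ 0.01  -0.007  0.009] [[0.95, -0.32, -0.0], [0.32, 0.95, 0.0], [-0.0, -0.0, 1.0]]
[-0.039  0.036 -0.006] [[1.0, -0.02, 0.0], [0.02, 1.0, 0.0], [-0.0, -0.0, 1.0]]
[-0.038  0.036 -0.002] [[0.05, 1.0, 0.0], [-1.0, 0.05, 0.0], [0.0, -0.0, 1.0]]
[-0.036  0.038  0.001] [[-1.0, 0.06, 0.0], [-0.06, -1.0, 0.0], [0.0, 0.0, 1.0]]
[-0.033  0.04   0.005] [[-0.05, -1.0, 0.0], [1.0, -0.05, -0.0], [0.0, 0.0, 1.0]]
```

```bash
cat > kin.py <<'E'
from h import *
from scipy.optimize import least_squares
S=[-1,1,-1,1,-1,1,-1]
def fk(q,l):
    R=np.eye(3);p=np.array([0,0,l[0]]);off={0:[0,l[7],0],2:[l[4],l[8],l[1]],4:[l[5],l[9],l[2]],5:[l[6],l[10],0],6:[0,0,l[3]]}
    for i,(ax,a) in enumerate(zip('zyzyzyz',q)):
        R=R@Ro.from_euler(ax,S[i]*a).as_matrix()
        if i in off:p=p+R@off[i]
    return p,R
L=np.load('log.npy'); x0=np.array([.45,.45,.45,.3]+[0]*7)
o=least_squares(lambda l:np.r_[np.concatenate([fk(r[:7],l)[0]-r[7:10] for r in L]),1e-4*(l-x0)],x0); l=o.x
RO=Ro.from_matrix([fk(r[:7],l)[1].T@Rm(r[10:]) for r in L]).mean().as_matrix()
lo=np.array([-2.91,-.3,-1.5,.17,-1.26,.16,-2.52]);hi=np.array([2.91,2.13,1.42,2.43,4.41,1.93,2.52])
def ik(pos,R,q0=None):
    def f(q):
        p,T=fk(q,l); m=np.maximum(0,.15-np.minimum(q-lo,hi-q))
        return np.r_[(p-pos)*10,Ro.from_matrix((T@RO).T@R).as_rotvec()*3,.3*m,.01*(q-(lo+hi)/2) if q0 is None else .02*(q-q0)]
    out=[]
    for st in ([L[-1][:7]]+[np.clip(L[0][:7]+np.random.default_rng(i).normal(0,.6,7),lo+.05,hi-.05) for i in range(12)]):
        r=least_squares(f,np.clip(st,lo+.01,hi-.01),bounds=(lo,hi)); p,T=fk(r.x,l)
        out.append((np.linalg.norm(p-pos),np.linalg.norm(Ro.from_matrix((T@RO).T@R).as_rotvec()),r.cost,r.x.round(2)))
    return min(out,key=lambda t:t[2])
if __name__=='__main__':
    print(l.round(4),[np.round(fk(r[:7],l)[0]-r[7:10],4).tolist() for r in L]);print(RO.round(2))
    psi=-.246;d=np.array([np.cos(psi),np.sin(psi),0]);F=np.diag([-1,-1,1.])
    O=np.array([.4484,-.385,.012]);yw=-1.2819;X=np.array([np.cos(yw),np.sin(yw),0]);Y=np.array([-X[1],X[0],0])
    for t in (.45,.61):
      for fl in (np.eye(3),F):
        print(t,fl[0,0],'pick',ik(np.array([.6121,.2006,.008])-.018*d,Rl(psi,t)@fl),'\n   place',ik(O-.018*X+.005*Y+[0,0,.008],Rl(yw,t)@fl))
E
python3 kin.py
```

```text
[ 3.203e-01  5.297e-01  4.207e-01  3.279e-01  0.000e+00 -0.000e+00
  0.000e+00 -2.130e-02 -3.750e-02 -2.000e-04 -2.000e-04] [[0.0, 0.0, -0.0], [-0.0, 0.0, -0.0], [0.0, -0.0, 0.0], [0.0, -0.0, 0.0], [0.0, -0.0, 0.0], [0.0, -0.0, 0.0]]
[[ 0. -1. -0.]
 [ 1.  0.  0.]
 [-0. -0.  1.]]
0.45 1.0 pick (np.float64(0.003483529111002958), np.float64(0.026004921506226446), np.float64(0.006301983501540639), array([-1.05,  0.92,  0.65,  2.02, -1.26,  0.16, -1.27])) 
   place (np.float64(1.9719191849005292e-05), np.float64(0.00014009250387989915), np.float64(0.0003206814308774), array([0.34, 0.72, 0.06, 2.15, 1.62, 0.31, 2.23]))
0.45 -1.0 pick (np.float64(4.053579633455355e-06), np.float64(2.39710587386359e-05), np.float64(6.597804636481415e-05), array([-0.19,  0.83, -0.56,  2.  ,  1.58,  0.71, -0.63])) 
   place (np.float64(6.565251177439227e-06), np.float64(4.323558510522822e-05), np.float64(0.00010422749625272993), array([ 0.55,  0.72, -0.21,  2.14,  1.6 ,  0.48, -0.83]))
0.61 1.0 pick (np.float64(0.015029980390460891), np.float64(0.11252273441796054), np.float64(0.07097365804775621), array([-1.22,  1.03,  0.81,  2.02, -1.26,  0.16, -1.41])) 
   place (np.float64(8.817202011852965e-06), np.float64(5.921310711274754e-05), np.float64(0.00020324602621874768), array([0.01, 0.83, 0.4 , 2.24, 2.29, 0.31, 1.39]))
0.61 -1.0 pick (np.float64(4.902229900728549e-06), np.float64(2.9987101769253594e-05), np.float64(9.456170745299032e-05), array([-0.19,  0.89, -0.63,  2.08,  1.84,  0.92, -0.9 ])) 
   place (np.float64(6.7399500791671015e-06), np.float64(4.385506136579749e-05), np.float64(0.00013596439806607075), array([ 0.58,  0.78, -0.35,  2.21,  1.86,  0.75, -1.13]))
```

The fitted kinematics reproduce the poses to 0.1 mm, and the half-turned grasp is comfortable at both pick and place. Next is the pre-grasp.

Run:
```python
from h import *
psi=-.246;R=Rl(psi,.61)@np.diag([-1,-1,1.]);d=np.array([np.cos(psi),np.sin(psi),0])
T=np.array([.6121,.2006,.008])-.018*d
print(to(T-.08*R[:,2],R))
```

```text
(array([-0.124 ,  0.0469,  0.107 ]), array([-0.2127, -0.5877, -0.4342]))
```

Units first: shifts go in shares of 400 mm and turns go in shares of 90 degrees. So -0.124 m is -0.31, 0.107 m is 0.2675, -0.5877 rad is -0.3741.

```bash
echo '[[0.05, [-0.075, 0.025, 0.05], [-0.0318, -0.0891, -0.0637]], [0.05, [-0.15, 0.05, 0.125], [-0.0637, -0.1783, -0.1273]], [0.05, [-0.225, 0.0875, 0.2], [-0.0955, -0.2674, -0.1974]], [0.05, [-0.31, 0.1173, 0.2675], [-0.1354, -0.3741, -0.2764]], [0.05, [-0.31, 0.1173, 0.2675], [-0.1354, -0.3741, -0.2764]]]' | python3 nudge.py; python3 log.py
python3 - <<'E'
from h import *
psi=-.246;R=Rl(psi,.61)@np.diag([-1,-1,1.]);d=np.array([np.cos(psi),np.sin(psi),0])
T=np.array([.6121,.2006,.008])-.018*d
print(to(T-.08*R[:,2],R),to(T,R))
E
```

```text
clock: 7.62
position: [0.5477, 0.2167, 0.0827]
tool_rot: [3.132, 0.571, 2.819]
force: [0.2, 0.6, 0.3]
grip_width: 0.0499
finger_force: 0.0
LOG [-0.93  0.64  0.24  2.16  1.42  0.35 -0.86] [0.548 0.217 0.083] [3.13 0.57 2.82]
(array([0.0028, 0.0002, 0.0091]), array([-0.0326, -0.0387, -0.0639])) (array([-0.0002,  0.0029,  0.089 ]), array([-0.0326, -0.0387, -0.0639]))
```

Scaled: 0.07 m is 0.175, 0.06 m is 0.15, -0.0639 rad is -0.0407.

```bash
echo '[[0.05, [0.005, 0.0025, 0.03], [-0.0208, -0.0246, -0.0407]], [0.05, [0.005, 0.0025, 0.03], [-0.0208, -0.0246, -0.0407]], [0.05, [0, 0.0075, 0.1], [-0.0208, -0.0246, -0.0407]], [0.05, [0, 0.0075, 0.15], [-0.0208, -0.0246, -0.0407]], [0.05, [0, 0.0075, 0.175], [-0.0208, -0.0246, -0.0407]]]' | python3 nudge.py
python3 - <<'E'
from h import *
psi=-.246;R=Rl(psi,.61)@np.diag([-1,-1,1.]);d=np.array([np.cos(psi),np.sin(psi),0])
T=np.array([.6121,.2006,.008])-.018*d
print(to(T,R),bot.observe()['qpos'].round(2))
E
```

```text
clock: 8.25
position: [0.5848, 0.2081, 0.0239]
tool_rot: [3.141, 0.608, 2.892]
force: [0.1, -0.4, -0.0]
grip_width: 0.0501
finger_force: 0.0
(array([ 0.0006, -0.0006,  0.0189]), array([-0.0012, -0.0017, -0.003 ])) [-0.82  0.79  0.17  2.13  1.91  0.39 -1.26]
```

Scaled: 0.0189 m is 0.0473, 0.01 m is 0.025.

```bash
echo '[[0.05, [0, -0.0015, 0.025], [0, 0, 0]], [0.05, [0.0015, -0.0015, 0.0473], [0, 0, 0]], [0.05, [0.0015, -0.0015, 0.0473], [0, 0, 0]]]' | python3 nudge.py; echo '[[0.02, [0, 0, 0], [0, 0, 0]], [0.02, [0, 0, 0], [0, 0, 0]], [0.02, [0, 0, 0], [0, 0, 0]], [0.02, [0, 0, 0], [0, 0, 0]]]' | python3 nudge.py 60; echo '[[0.02, [0, 0, 0], [0, 0, 0]], [0.02, [0, 0, 0], [0, 0, 0]]]' | python3 nudge.py 60; python3 log.py
```

```text
clock: 8.62
position: [0.5947, 0.2065, 0.0088]
tool_rot: [3.139, 0.61, 2.892]
force: [-0.5, 0.9, -0.2]
grip_width: 0.0502
finger_force: 0.0
clock: 9.12
position: [0.5946, 0.207, 0.0096]
tool_rot: [3.139, 0.61, 2.892]
force: [-3.4, -0.5, 5.5]
grip_width: 0.0271
finger_force: 59.4
clock: 9.38
position: [0.5946, 0.207, 0.0096]
tool_rot: [3.139, 0.61, 2.892]
force: [-3.0, -0.4, 4.9]
grip_width: 0.0266
finger_force: 59.4
LOG [-0.79  0.82  0.15  2.11  1.96  0.4  -1.29] [0.595 0.207 0.01 ] [3.14 0.61 2.89]
```

The block is gripped (26.6 mm, 59 N). I'll lift it and compute the transit rows.

Scaled: -0.0819 m is -0.2048, -0.0574 m is -0.1435.

```bash
echo '[[0.02, [-0.0718, 0, -0.1025], [0, 0, 0]], [0.02, [-0.1435, 0, -0.2048], [0, 0, 0]], [0.02, [-0.1435, 0, -0.2048], [0, 0, 0]]]' | python3 nudge.py 80
cat > way.py <<'E'
from h import *
F=np.diag([-1,-1,1.])
def rows(w,t=.61,R0=None,p0=None):
    p,T,_=tool()
    for x,y,z,yw in w:
        R=Rl(yw,t)@F; print(np.r_[T.T@(np.array([x,y,z])-p),Ro.from_matrix(T.T@R).as_rotvec()].round(3).tolist())
E
python3 - <<'E'
from way import *
print(bot.observe()['grip_width'],tool()[0])
rows([(.56,.17,.13,-.35),(.52,.135,.13,-.45),(.48,.10,.13,-.55),(.46,.05,.14,-.65),(.445,0,.14,-.75)])
E
```

```text
clock: 9.75
position: [0.5948, 0.2077, 0.1111]
tool_rot: [3.136, 0.611, 2.892]
force: [-0.0, 1.0, -0.9]
grip_width: 0.026
finger_force: 80.2
0.025966990576067293 [0.59478912 0.20766619 0.11108115]
[0.009, -0.045, -0.03, 0.063, 0.001, 0.082]
[0.034, -0.089, -0.047, 0.12, 0.001, 0.164]
[0.058, -0.132, -0.065, 0.177, 0.001, 0.246]
[0.058, -0.186, -0.077, 0.235, 0.0, 0.328]
[0.06, -0.238, -0.079, 0.292, 0.0, 0.41]
```

Scaled: -0.238 m is -0.595, -0.186 m is -0.465, 0.41 rad is 0.261.

```bash
echo '[[0.02, [0.0225, -0.1125, -0.075], [0.0401, 0, 0.0522]], [0.02, [0.085, -0.2225, -0.1175], [0.0764, 0, 0.1044]], [0.02, [0.145, -0.33, -0.1625], [0.1127, 0, 0.1566]], [0.02, [0.145, -0.465, -0.1925], [0.1496, 0, 0.2088]], [0.02, [0.15, -0.595, -0.1975], [0.1859, 0, 0.261]]]' | python3 nudge.py
python3 - <<'E'
from way import *
print(bot.observe()['qpos'].round(2))
rows([(.435,-.05,.14,-.88),(.43,-.1,.14,-.98),(.425,-.16,.13,-1.08),(.422,-.22,.12,-1.18),(.4217,-.2754,.11,-1.282)])
E
```

```text
clock: 10.38
position: [0.4521, 0.0318, 0.1301]
tool_rot: [-3.112, 0.598, 2.477]
force: [0.2, 1.1, -1.6]
grip_width: 0.0259
finger_force: 80.3
[-0.89  0.46  0.33  2.43  1.33  0.45 -0.97]
[-0.036, -0.075, 0.015, 0.093, -0.009, 0.177]
[-0.058, -0.117, 0.031, 0.149, -0.008, 0.259]
[-0.08, -0.166, 0.06, 0.206, -0.007, 0.342]
[-0.103, -0.214, 0.089, 0.263, -0.006, 0.424]
[-0.126, -0.257, 0.117, 0.321, -0.004, 0.508]
```

```bash
python3 log.py
python3 - <<'E'
from kin import *
F=np.diag([-1,-1,1.]);q=bot.observe()['qpos']
O=np.array([.4484,-.385,.012]);yw=-1.2819;X=np.array([np.cos(yw),np.sin(yw),0]);Y=np.array([-X[1],X[0],0])
for t in (.5,.61):
  for xc,z in ((-.075,.1),(-.055,.02),(0,.01)):
    print(t,xc,z,ik(O+(xc-.0185)*X+.005*Y+[0,0,z],Rl(yw,t)@F), ik(O+(xc-.0185)*X+.005*Y+[0,0,z],Rl(yw,t)@F,q)[3])
E
```

```text
LOG [-0.89  0.46  0.33  2.43  1.33  0.45 -0.97] [0.452 0.032 0.13 ] [-3.11  0.6   2.48]
0.5 -0.075 0.1 (np.float64(5.159055361389141e-06), np.float64(2.968276579206776e-05), np.float64(0.0001057679726911999), array([ 0.28,  0.48, -0.09,  2.27,  1.32,  0.49, -0.73])) [-0.02  0.51  0.3   2.29  1.22  0.31 -0.65]
0.5 -0.055 0.02 (np.float64(7.220091046101696e-06), np.float64(4.571500679352984e-05), np.float64(0.0001285089444514051), array([ 0.49,  0.69, -0.3 ,  2.25,  1.69,  0.61, -1.05])) [ 0.1   0.7   0.2   2.27  1.84  0.31 -1.28]
0.5 0 0.01 (np.float64(6.767221411330929e-06), np.float64(4.462280902273598e-05), np.float64(0.00011429675753127011), array([ 0.57,  0.73, -0.27,  2.16,  1.7 ,  0.56, -0.94])) [ 0.25  0.74  0.15  2.18  1.81  0.31 -1.14]
0.61 -0.075 0.1 (np.float64(5.315933514568281e-05), np.float64(0.00020060872382618152), np.float64(0.00016167940813605937), array([ 0.62,  0.57, -0.6 ,  2.3 ,  1.55,  0.85, -0.96])) [-0.12  0.55  0.34  2.34  1.56  0.37 -1.07]
0.61 -0.055 0.02 (np.float64(2.4808111511770416e-05), np.float64(0.0001021032361283792), np.float64(0.00015393468939685681), array([ 0.58,  0.76, -0.49,  2.29,  1.8 ,  0.87, -1.18])) [ 0.09  0.73  0.13  2.31  1.95  0.49 -1.46]
0.61 0 0.01 (np.float64(6.748887448103592e-06), np.float64(4.3878761377326504e-05), np.float64(0.00013551833322340945), array([ 0.58,  0.77, -0.35,  2.21,  1.85,  0.74, -1.13])) [ 0.17  0.77  0.17  2.23  2.03  0.43 -1.43]
```

Run:
```python
from way import *
rows([(.47,-.01,.13,-.8),(.478,-.07,.13,-.9),(.47,-.13,.13,-1.0),(.46,-.185,.13,-1.1),(.445,-.24,.12,-1.2)])
```

```text
[-0.033, -0.021, 0.023, 0.047, -0.01, 0.111]
[-0.069, -0.063, 0.049, 0.104, -0.009, 0.194]
[-0.094, -0.114, 0.068, 0.161, -0.008, 0.276]
[-0.116, -0.163, 0.084, 0.218, -0.007, 0.358]
[-0.128, -0.215, 0.106, 0.275, -0.005, 0.44]
```

Scaled: -0.215 m is -0.5375, -0.163 m is -0.4075, 0.44 rad is 0.2801.

```bash
echo '[[0.02, [-0.0825, -0.0525, 0.0575], [0.0299, -0.0064, 0.0707]], [0.02, [-0.1725, -0.1575, 0.1225], [0.0662, -0.0064, 0.1235]], [0.02, [-0.235, -0.285, 0.17], [0.1025, -0.0051, 0.1757]], [0.02, [-0.29, -0.4075, 0.21], [0.1388, -0.0045, 0.2279]], [0.02, [-0.32, -0.5375, 0.265], [0.1751, -0.0032, 0.2801]]]' | python3 nudge.py
python3 - <<'E'
from way import *
print(bot.observe()['qpos'].round(2))
rows([(.436,-.27,.11,-1.282),(.4265,-.294,.10,-1.282)])
E
```

```text
clock: 11.0
position: [0.4467, -0.2391, 0.1189]
tool_rot: [3.14, 0.608, 1.941]
force: [1.5, 0.6, -2.0]
grip_width: 0.026
finger_force: 80.3
[-0.42  0.58  0.57  2.36  1.49  0.25 -1.05]
[-0.015, -0.021, 0.021, 0.048, -0.002, 0.066]
[-0.025, -0.039, 0.04, 0.048, -0.002, 0.066]
```

Scaled: 0.04 m is 0.1, -0.039 m is -0.0975, 0.066 rad is 0.042.

```bash
echo '[[0.02, [-0.0375, -0.0525, 0.0525], [0.0306, -0.0013, 0.042]], [0.02, [-0.0625, -0.0975, 0.1], [0.0306, -0.0013, 0.042]], [0.02, [-0.0625, -0.0975, 0.1], [0.0306, -0.0013, 0.042]]]' | python3 nudge.py
python3 - <<'E'
from way import *
print(bot.observe()['qpos'].round(2))
O=np.array([.4484,-.385,.012]);yw=-1.2819;X=np.array([np.cos(yw),np.sin(yw),0]);Y=np.array([-X[1],X[0],0])
for xc,z in((-.065,.02),(-.06,.002)): rows([(*(O+(xc-.0185)*X+.005*Y+[0,0,z+.0096]),yw)])
t=shot('top','t1')[1];s=shot('side','s1')[1];w=shot('wrist','w8')[1]
cv2.imwrite('pics/c6.png',np.hstack([cv2.resize(t[180:300,330:450],(390,390)),cv2.resize(s[200:320,160:280],(390,390))]))
E
```

```text
clock: 11.38
position: [0.4248, -0.2937, 0.0996]
tool_rot: [-3.137, 0.61, 1.864]
force: [-0.3, 0.6, -2.4]
grip_width: 0.0262
finger_force: 80.2
[-0.27  0.64  0.55  2.35  1.75  0.24 -1.29]
[0.024, 0.002, 0.054, -0.002, -0.0, 0.003]
[0.031, 0.002, 0.071, -0.002, -0.0, 0.003]
```

View pics/c6.png

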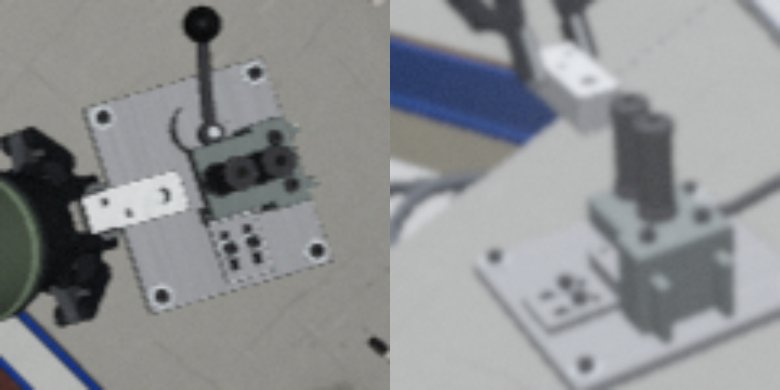

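In the crop the block is held level in front of the jig, centred at (138,202) and aligned with the nest. Quick lateral check, then lower it.

```bash
python3 - <<'E'
from h import *
c=bot.calibration('top');g=cv2.cvtColor(cv2.imread('pics/t1.png'),6)
m=np.zeros_like(g);m[225:260,350:392]=(g[225:260,350:392]>205);cs,_=cv2.findContours(m,0,1);k=cv2.convexHull(max(cs,key=cv2.contourArea))
P=plane(c,'top',k[:,0].astype(float),.118);r=cv2.minAreaRect((P[:,:2]*1e4).astype(np.float32));ctr=np.array(r[0])/1e4
yw=-1.2819;X=np.array([np.cos(yw),np.sin(yw)]);Y=np.array([-X[1],X[0]])
print(ctr,r[1],r[2]);O=np.array([.4484,-.385]);print('block jig xy',(ctr-O)@X,(ctr-O)@Y,'tcp',(tool()[0][:2]-O)@X,(tool()[0][:2]-O)@Y)
# bore/screw check of jig axis in the same camera: plate screws
S=[]
for q in [(103,117),(254,72),(317,250),(162,296)]:
    x,y=np.round(np.array(q)/3.25+[330,180]).astype(int);roi=g[y-3:y+4,x-3:x+4].astype(float);w=np.clip(130-roi,0,None);yy,xx=np.mgrid[y-3:y+4,x-3:x+4]
    S.append(plane(c,'top',[(w*xx).sum()/w.sum(),(w*yy).sum()/w.sum()],.012)[0])
S=np.array(S);u=(S[1]-S[0]+S[2]-S[3]);print('origin by top',S.mean(0)[:2]-.0075*X,np.arctan2(u[1],u[0]))
E
echo '[[0.02, [0.03, 0.005, 0.0675], [-0.0013, 0, 0.0019]], [0.02, [0.06, 0.005, 0.135], [-0.0013, 0, 0.0019]], [0.02, [0.06, 0.005, 0.135], [-0.0013, 0, 0.0019]]]' | python3 nudge.py
```

```text
[ 0.42944199 -0.3135269 ] (265.5096740722656, 660.2765502929688) 15.69466495513916
block jig xy -0.07391220271309201 0.0021899223058518998 tcp -0.09563200184153821 0.005482076138561429
origin by top [ 0.45018654 -0.38502843] -1.2796417390308883
clock: 11.9
position: [0.4305, -0.3024, 0.0409]
tool_rot: [-3.141, 0.609, 1.861]
force: [-0.8, 0.1, -1.7]
grip_width: 0.0262
finger_force: 80.2
```

The top camera suggests the block sits about 3 mm to the rail side of the TCP-based estimate. I'll cross-check with the side camera, which is sensitive laterally.

Run:
```python
from h import *
c=bot.calibration('side');g=cv2.cvtColor(cv2.imread('pics/s1.png'),6)
yw=-1.2819;X=np.array([np.cos(yw),np.sin(yw),0]);Y=np.array([-X[1],X[0],0])
def blob(x,y,r=4):
    x,y=int(round(x)),int(round(y));roi=g[y-r:y+r+1,x-r:x+r+1].astype(float);w=np.clip(120-roi,0,None);yy,xx=np.mgrid[y-r:y+r+1,x-r:x+r+1];return [(w*xx).sum()/w.sum(),(w*yy).sum()/w.sum()]
O=np.array([.4484,-.385,.012])
for (q,j) in [((495,257),(-.055,-.072)),((585,363),None)]:
    b=blob((q[0]-390)/3.25+160,q[1]/3.25+200);P=plane(c,'side',b,.012)[0];print('screw px',b,'jig xy',(P-O)@X,(P-O)@Y)
# block top mask
m=np.zeros_like(g);m[205:245,190:240]=g[205:245,190:240]>200
cs,_=cv2.findContours(m,0,1);k=max(cs,key=cv2.contourArea)[:,0];print('mask bbox',k.min(0),k.max(0),cv2.boxPoints(cv2.minAreaRect(k)).round(1).tolist())
P=plane(c,'side',k.astype(float),.118);J=np.c_[(P-O)@X,(P-O)@Y];r=cv2.minAreaRect((J*1e4).astype(np.float32));print('top face in jig',r)
T=np.array([.4248,-.2937,.118]);
for lat in(0,-.003):
    ctr=T+.0185*X+lat*Y;print(lat,proj(c,'side',[ctr+a*.035*X+b*.014*Y for a,b in((1,1),(1,-1),(-1,-1),(-1,1))]).round(1).tolist())
```

```text
screw px [np.float64(191.64705882352942), np.float64(278.50588235294117)] jig xy -0.06038118906509188 -0.06705180399618135
screw px [np.float64(219.71851851851852), np.float64(311.9185185185185)] jig xy 0.06368708421394678 -0.067063323158861
mask bbox [207 214] [229 228] [[204.6999969482422, 217.8000030517578], [211.5, 209.60000610351562], [229.39999389648438, 224.5], [222.60000610351562, 232.6999969482422]]
top face in jig ((-745.9166870117188, 32.36425018310547), (719.381103515625, 278.3246765136719), 0.5749838948249817)
0 [[230.3, 225.1], [217.8, 228.9], [202.5, 215.5], [214.5, 212.1]]
-0.003 [[229.0, 225.5], [216.4, 229.3], [201.2, 215.9], [213.2, 212.5]]
```

The side and top cameras agree with each other. Taking the block relative to the jig's screws within each image, the block sits at jig y ≈ +0.5 mm. I want about +4.5, clear of both rail and cam for any rail setting, so I'll shift +4 mm, lower it, and enter in small monitored steps.

Scaled: 0.0126 m is 0.0315, 0.0088 m is 0.022.

```bash
echo '[[0.02, [0.01, 0.01, 0.015], [0, 0, 0]], [0.02, [0.022, 0.01, 0.0315], [0, 0, 0]], [0.02, [0.022, 0.01, 0.0315], [0, 0, 0]]]' | python3 nudge.py; echo '[[0.02, [-0.02, 0, 0.0143], [0, 0, 0]], [0.02, [-0.041, 0, 0.0288], [0, 0, 0]], [0.02, [-0.041, 0, 0.0288], [0, 0, 0]]]' | python3 nudge.py|grep -E 'pos|force'; python3 -c "
from h import *
F=np.diag([-1,-1,1.]);print(to([0,0,0],Rl(-1.2819,.61)@F)[1],bot.observe()['qpos'].round(2))"
```

```text
clock: 12.28
position: [0.435, -0.3012, 0.0263]
tool_rot: [3.141, 0.61, 1.861]
force: [0.0, -0.2, -1.4]
grip_width: 0.0262
finger_force: 80.2
position: [0.4406, -0.322, 0.0268]
force: [-0.4, 0.1, -2.1]
finger_force: 80.2
[ 0.0011  0.0009 -0.0008] [-0.    0.77  0.27  2.29  2.06  0.4  -1.59]
```

Scaled: -0.0082 m is -0.0205, 0.00573 m is 0.0143.

```bash
echo '[[0.02, [-0.0103, 0, 0.0072], [0, 0, 0]], [0.02, [-0.0205, 0, 0.0143], [0, 0, 0]]]' | python3 nudge.py|grep -E 'pos|force'; echo '[[0.02, [-0.0103, 0, 0.0072], [0, 0, 0]], [0.02, [-0.0205, 0, 0.0143], [0, 0, 0]]]' | python3 nudge.py|grep -E 'pos|force'
```

```text
position: [0.4436, -0.3306, 0.0264]
force: [-0.3, -0.2, -2.2]
finger_force: 80.2
position: [0.4464, -0.3403, 0.0264]
force: [-0.0, 0.2, -1.6]
finger_force: 80.2
```

Scaled: 0.0025 m is 0.0063, 0.0017 m is 0.0043.

```bash
echo '[[0.02, [0.0023, 0, 0.0033], [0, 0, 0]], [0.02, [0.0043, 0, 0.0063], [0, 0, 0]], [0.02, [0.0043, 0, 0.0063], [0, 0, 0]]]' | python3 nudge.py|grep -E 'pos|force'; echo '[[0.02, [0.0015, 0, 0.002], [0, 0, 0]], [0.02, [0.0015, 0, 0.002], [0, 0, 0]]]' | python3 nudge.py|grep -E 'pos|force'
```

```text
position: [0.4463, -0.3399, 0.0232]
force: [0.7, 1.1, -2.1]
finger_force: 80.2
position: [0.4463, -0.3399, 0.0224]
force: [0.6, -0.6, -1.5]
finger_force: 80.2
```

Scaled: 0.0007 m is 0.0018, 0.0005 m is 0.0013.

```bash
echo '[[0.02, [0.0013, 0, 0.0018], [0, 0, 0]], [0.02, [0.0013, 0, 0.0018], [0, 0, 0]]]' | python3 nudge.py|grep -E 'pos|force'; echo '[[0.02, [-0.0103, 0, 0.0072], [0, 0, 0]], [0.02, [-0.0205, 0, 0.0143], [0, 0, 0]]]' | python3 nudge.py|grep -E 'pos|force'
```

```text
position: [0.4464, -0.34, 0.0216]
force: [-0.8, 2.9, 2.4]
finger_force: 80.9
position: [0.4494, -0.3496, 0.0217]
force: [-2.3, 4.7, 5.2]
finger_force: 81.1
```

Scaled: -0.0084 m is -0.021, 0.0054 m is 0.0135.

```bash
for i in 1; do echo '[[0.02, [-0.0108, 0, 0.0065], [0, 0, 0]], [0.02, [-0.021, 0, 0.0135], [0, 0, 0]]]' | python3 nudge.py|grep -E 'pos|force'; echo '[[0.02, [-0.004, 0, 0.003], [0, 0, 0]], [0.02, [-0.004, 0, 0.003], [0, 0, 0]]]' | python3 nudge.py|grep -E 'pos|force';echo '[[0.02, [-0.004, 0, 0.003], [0, 0, 0]], [0.02, [-0.004, 0, 0.003], [0, 0, 0]]]' | python3 nudge.py|grep -E 'pos|force'; done
```

```text
position: [0.4521, -0.3596, 0.0219]
force: [-0.2, -0.3, -1.4]
finger_force: 80.4
position: [0.4525, -0.3611, 0.0218]
force: [-0.6, 0.1, -1.3]
finger_force: 80.3
position: [0.4527, -0.3615, 0.0216]
force: [-7.6, 17.4, 18.0]
finger_force: 83.7
```

Contact along the jig's axis is 19 N, with the TCP where the back stop was expected. I'll ease the push, then shift gently to the rail.

Scaled: -0.0008 m is -0.002.

```bash
echo '[[0.02, [0.002, 0, -0.002], [0, 0, 0]], [0.02, [0.002, 0, -0.002], [0, 0, 0]]]' | python3 nudge.py|grep -E 'pos|force'; echo '[[0.02, [0, -0.0025, 0], [0, 0, 0]], [0.02, [0, -0.0038, 0], [0, 0, 0]]]' | python3 nudge.py|grep -E 'pos|force';echo '[[0.02, [0, -0.0025, 0], [0, 0, 0]], [0.02, [0, -0.0025, 0], [0, 0, 0]]]' | python3 nudge.py|grep -E 'pos|force'
```

```text
position: [0.4528, -0.3614, 0.0218]
force: [-2.1, 5.3, 0.8]
finger_force: 80.9
position: [0.4521, -0.3617, 0.0218]
force: [2.2, 6.6, -1.4]
finger_force: 80.7
position: [0.451, -0.362, 0.0218]
force: [0.7, 4.7, -0.9]
finger_force: 80.6
```

Scaled: -0.001 m is -0.0025.

```bash
echo '[[0.02, [0, -0.0025, 0], [0, 0, 0]], [0.02, [0, -0.0025, 0], [0, 0, 0]]]' | python3 nudge.py|grep -E 'pos|force:';echo '[[0.02, [0, -0.0025, 0], [0, 0, 0]], [0.02, [0, -0.0025, 0], [0, 0, 0]]]' | python3 nudge.py|grep -E 'pos|force:'
```

```text
position: [0.4501, -0.3623, 0.0218]
force: [1.6, 4.7, -0.8]
finger_force: 80.6
position: [0.4491, -0.3625, 0.0218]
force: [1.5, 5.3, -2.0]
finger_force: 80.6
```

Scaled: -0.0008 m is -0.002.

```bash
echo '[[0.02, [0, -0.002, 0], [0, 0, 0]], [0.02, [0, -0.002, 0], [0, 0, 0]]]' | python3 nudge.py|grep -E 'pos|force:';echo '[[0.02, [0, -0.002, 0], [0, 0, 0]], [0.02, [0, -0.002, 0], [0, 0, 0]]]' | python3 nudge.py|grep -E 'pos|force:'
```

```text
position: [0.4484, -0.3628, 0.0218]
force: [1.7, 5.6, -1.7]
finger_force: 80.6
position: [0.4476, -0.363, 0.0217]
force: [2.5, 5.4, -1.4]
finger_force: 80.6
```

Scaled: -0.0008 m is -0.002.

```bash
echo '[[0.02, [0, -0.002, 0], [0, 0, 0]], [0.02, [0, -0.002, 0], [0, 0, 0]]]' | python3 nudge.py|grep -E 'pos|force:'
```

```text
position: [0.4468, -0.3632, 0.0218]
force: [1.2, 5.5, -1.1]
finger_force: 80.6
```

Scaled: -0.0008 m is -0.002.

```bash
for k in 1; do echo '[[0.02, [0, -0.002, 0], [0, 0, 0]], [0.02, [0, -0.002, 0], [0, 0, 0]]]' | python3 nudge.py|grep -E 'pos|force:';echo '[[0.02, [0, -0.002, 0], [0, 0, 0]], [0.02, [0, -0.002, 0], [0, 0, 0]]]' | python3 nudge.py|grep -E 'pos|force:'; done
```

```text
position: [0.4461, -0.3635, 0.0218]
force: [2.0, 5.2, -1.0]
finger_force: 80.6
position: [0.4453, -0.3637, 0.0218]
force: [1.6, 6.3, -1.6]
finger_force: 80.6
```

Scaled: -0.0008 m is -0.002.

```bash
echo '[[0.02, [0, -0.002, 0], [0, 0, 0]], [0.02, [0, -0.002, 0], [0, 0, 0]]]' | python3 nudge.py|grep -E 'pos|force:'
```

```text
position: [0.4445, -0.3639, 0.0218]
force: [1.4, 5.4, -1.4]
finger_force: 80.6
```

Scaled: -0.0006 m is -0.0015.

```bash
echo '[[0.02, [0, -0.0015, 0], [0, 0, 0]], [0.02, [0, -0.0015, 0], [0, 0, 0]]]' | python3 nudge.py|grep -E 'pos|force:'
```

```text
position: [0.444, -0.3641, 0.0218]
force: [1.3, 5.5, -0.6]
finger_force: 80.6
```

Scaled: -0.0006 m is -0.0015.

```bash
echo '[[0.02, [0, -0.0015, 0], [0, 0, 0]], [0.02, [0, -0.0015, 0], [0, 0, 0]]]' | python3 nudge.py|grep -E 'pos|force:'
```

```text
position: [0.4437, -0.3642, 0.0218]
force: [2.5, 5.7, -1.2]
finger_force: 80.5
```

Scaled: -0.0006 m is -0.0015.

```bash
echo '[[0.02, [0, -0.0015, 0], [0, 0, 0]], [0.02, [0, -0.0015, 0], [0, 0, 0]]]' | python3 nudge.py|grep -E 'pos|force:'
```

```text
position: [0.4436, -0.3642, 0.0218]
force: [4.2, 5.5, -2.2]
finger_force: 80.5
```

It's against the rail: motion stalled and the lateral force is rising to about 6 N. Now release and retract along the tool axis.

Scaled: -0.14 m is -0.35, -0.1 m is -0.25.

```bash
echo '[[0.045, [0, 0, 0], [0, 0, 0]], [0.045, [0, 0, 0], [0, 0, 0]], [0.045, [0, 0, 0], [0, 0, 0]]]' | python3 nudge.py|grep -E 'pos|force:|width'; echo '[[0.045, [0, 0, -0.05], [0, 0, 0]], [0.045, [0, 0, -0.125], [0, 0, 0]], [0.045, [0, 0, -0.25], [0, 0, 0]], [0.045, [0, 0, -0.35], [0, 0, 0]], [0.045, [0, 0, -0.35], [0, 0, 0]]]' | python3 nudge.py; python3 log.py
python3 - <<'E'
from way import *
c,t=shot('top','t2');cs,s=shot('side','s2')
yw=-1.2819;X=np.array([np.cos(yw),np.sin(yw),0]);Y=np.array([-X[1],X[0],0]);O=np.array([.4497,-.3838,.012])
for j in [(-.035,0,.04),(-.035,.014,.04),(-.011,0,.048)]:
    P=O*[1,1,0]+j[0]*X+j[1]*Y+[0,0,j[2]];print(j,proj(c,'top',P),proj(cs,'side',P))
g=cv2.cvtColor(t,6);m=np.zeros_like(g);m[215:265,365:400]=g[215:265,365:400]>205
k=max(cv2.findContours(m,0,1)[0],key=cv2.contourArea)[:,0];P=plane(c,'top',k.astype(float),.04);J=np.c_[(P-O)@X,(P-O)@Y];print(J.min(0),J.max(0),len(k))
# knob
m=np.zeros_like(g);m[165:215,375:410]=g[165:215,375:410]<45
k=max(cv2.findContours(m,0,1)[0],key=cv2.contourArea);(u,v),r=cv2.minEnclosingCircle(k);M=cv2.moments(k);print('knob top',u,v,r,M['m10']/M['m00'],M['m01']/M['m00'])
gs=cv2.cvtColor(s,6);m=np.zeros_like(gs);m[235:262,270:310]=gs[235:262,270:310]<60
k2=max(cv2.findContours(m,0,1)[0],key=cv2.contourArea);(u2,v2),r2=cv2.minEnclosingCircle(k2);print('side',u2,v2,r2)
p,e=tri(rays(c,'top',[u,v]),rays(cs,'side',[u2,v2]));print(p,e,'jig',(p-O)@X,(p-O)@Y)
cv2.imwrite('pics/c7.png',np.hstack([cv2.resize(t[170:290,330:450],(390,390)),cv2.resize(s[200:320,180:300],(390,390))]))
E
```

```text
position: [0.4421, -0.3653, 0.0221]
force: [0.5, -0.1, -0.3]
grip_width: 0.0448
finger_force: 0.0
clock: 19.52
position: [0.4193, -0.2874, 0.1375]
tool_rot: [3.14, 0.61, 1.861]
force: [0.7, 0.7, 0.4]
grip_width: 0.0451
finger_force: 0.0
LOG [-0.39  0.56  0.69  2.36  1.38  0.19 -0.89] [ 0.419 -0.287  0.138] [3.14 0.61 1.86]
(-0.035, 0, 0.04) [[379.60509354 239.96625667]] [[226.48547271 261.98677859]]
(-0.035, 0.014, 0.04) [[377.77931802 234.43783555]] [[232.5100454 259.8950341]]
(-0.011, 0, 0.048) [[389.82662622 236.97676482]] [[231.98218328 264.10110297]]
[-0.03334016 -0.01391319] [-0.01009459  0.01151765] 36
knob top 391.5 187.39999389648438 5.622372627258301 391.59381898454745 187.2185430463576Traceback (most recent call last):
  File "<stdin>", line 12, in <module>
ValueError: max() iterable argument is empty
```

Run:
```python
from way import *
c=bot.calibration('top');cs=bot.calibration('side')
s=cv2.imread('pics/s2.png');gs=cv2.cvtColor(s,6)
yw=-1.2819;X=np.array([np.cos(yw),np.sin(yw),0]);Y=np.array([-X[1],X[0],0]);O=np.array([.4497,-.3838,0])
A=plane(c,'top',[391.5,187.3],.064)[0];v=A-O;v=np.array([v@X,v@Y]);print('knob',A,'jig',v,'r',np.hypot(*(v-[.014,.0347])),'a',np.degrees(np.arctan2(*(v-[.014,.0347])[::-1]))-75)
m=(gs<95).astype(np.uint8);mm=np.zeros_like(m);q=proj(cs,'side',A)[0].astype(int);print(q,gs[q[1],q[0]],gs[240:260,282:300].min())
mm[q[1]-10:q[1]+11,q[0]-10:q[0]+11]=m[q[1]-10:q[1]+11,q[0]-10:q[0]+11]
k2=max(cv2.findContours(mm,0,1)[0],key=cv2.contourArea);(u2,v2),r2=cv2.minEnclosingCircle(k2);print('side',u2,v2,r2)
p,e=tri(rays(c,'top',[391.5,187.3]),rays(cs,'side',[u2,v2]));print(p,e)
# hub bright pin in top as pivot check
t=cv2.cvtColor(cv2.imread('pics/t2.png'),6);P=O+.014*X+.0347*Y;q=proj(c,'top',P+[0,0,.05])[0];roi=t[int(q[1])-7:int(q[1])+8,int(q[0])-7:int(q[0])+8];j=np.unravel_index(roi.argmax(),roi.shape);print('pivot proj',q,'brightest',int(q[0])-7+j[1],int(q[1])-7+j[0],roi.max())
```

```text
knob [ 0.56583363 -0.37771881  0.064     ] jig [0.02725665 0.11305342] r 0.07946695526963522 a 5.397044418840267
[289 248] 77 69
side 289.5 249.5 5.700977325439453
[ 0.56574023 -0.37793968  0.06281372] [np.float64(0.0003166777522881366), np.float64(0.00031667775228806275)]
pivot proj [395.26634227 220.31374483] brightest 395 220 197
```

The block is home: its front edge is at jig x ≈ -34 and its centre at y ≈ -1.2, so the rail is at about -15.2. The knob triangulates to (0.566,-0.378,0.063), radius 79.5 mm (80 expected), lever angle ≈ 0.09. The cam should meet the block near 1.46 rad. I'll check reach, then cage the knob.

Run:
```python
from kin import *
q=bot.observe()['qpos']
for P,y in(((.5658,-.3778,.2),.12),((.5658,-.3778,.045),.12),((.4935,-.3075,.045),1.49)):
    print(ik(np.array(P),Rl(y,0),q))
from way import *
p,T,_=tool()
for x,y,z,yw,t in [(.43,-.27,.19,-1.6+np.pi,.4),(.44,-.26,.21,1.3,.2),(.46,-.26,.22,1.15,.0)]:
    R=Rl(yw,t if False else 0) if t==0 else Rl(yw-np.pi,t)@np.diag([-1,-1,1.])
    print(np.r_[T.T@(np.array([x,y,z])-p),Ro.from_matrix(T.T@R).as_rotvec()].round(3).tolist())
```

```text
(np.float64(2.015029183499379e-05), np.float64(0.0001403058027504974), np.float64(0.000927180031835034), array([ 0.41,  0.65,  0.14,  1.48, -0.1 ,  1.03, -0.87]))
(np.float64(1.66432526659298e-05), np.float64(0.00013367497322299373), np.float64(0.0008426868007196572), array([ 0.52,  0.83, -0.03,  1.56,  0.04,  0.76, -0.98]))
(np.float64(2.35720753341705e-05), np.float64(0.00020880997308292724), np.float64(0.000932570318720928), array([ 0.68,  0.72, -0.32,  1.83,  0.36,  0.64,  0.07]))
[-0.019, 0.015, -0.05, 0.158, 0.208, 0.28]
[-0.025, 0.027, -0.071, 0.226, 0.398, 0.519]
[-0.035, 0.047, -0.076, 0.22, 0.583, 0.689]
```

Scaled: -0.076 m is -0.19, -0.07 m is -0.175, 0.689 rad is 0.4386.

```bash
echo '[[0.085, [-0.02, 0.025, -0.075], [0.0318, 0.0764, 0.0828]], [0.085, [-0.0375, 0.05, -0.125], [0.0637, 0.1528, 0.1719]], [0.085, [-0.0625, 0.075, -0.175], [0.0955, 0.2292, 0.2674]], [0.085, [-0.075, 0.1, -0.19], [0.1273, 0.2992, 0.3565]], [0.085, [-0.0875, 0.1175, -0.19], [0.1401, 0.3711, 0.4386]]]' | python3 nudge.py >/dev/null; python3 log.py
python3 - <<'E'
from way import *
p,T,_=tool()
for x,y,z,yw in [(.50,-.29,.21,.9),(.54,-.34,.2,.6),(.55,-.36,.2,.35),(.5658,-.3778,.19,.12)]:
    print(np.r_[T.T@(np.array([x,y,z])-p),Ro.from_matrix(T.T@Rl(yw,0)).as_rotvec()].round(3).tolist())
E
```

```text
LOG [ 0.12  0.35  0.19  1.96  0.2   0.79 -0.05] [ 0.461 -0.261  0.221] [3.09 0.21 1.36]
[-0.018, 0.043, 0.017, 0.095, 0.199, 0.461]
[-0.055, 0.092, 0.038, 0.126, 0.185, 0.76]
[-0.072, 0.106, 0.042, 0.151, 0.171, 1.009]
[-0.084, 0.124, 0.056, 0.173, 0.156, 1.237]
```

Scaled: 0.1 m is 0.25, 0.09 m is 0.225, 0.86 rad is 0.5475.

```bash
echo '[[0.06, [-0.025, 0.0625, 0.025], [0.0318, 0.0637, 0.0955]], [0.06, [-0.05, 0.125, 0.045], [0.0637, 0.121, 0.2037]], [0.06, [-0.0875, 0.175, 0.07], [0.07, 0.121, 0.3183]], [0.06, [-0.125, 0.225, 0.095], [0.0764, 0.119, 0.4329]], [0.06, [-0.15, 0.25, 0.105], [0.0859, 0.1146, 0.5475]]]' | python3 nudge.py >/dev/null
python3 - <<'E'
from way import *
p,T,s=tool();print(p,s['tool_rot'],s['qpos'].round(2))
for x,y,z,yw in [(.5658,-.3778,.15,.12),(.5658,-.3778,.045,.12)]:
    print(np.r_[T.T@(np.array([x,y,z])-p),Ro.from_matrix(T.T@Rl(yw,0)).as_rotvec()].round(4).tolist())
E
```

```text
[ 0.544346   -0.34955716  0.1938196 ] [3.14007119 0.00844479 0.49286559] [ 0.28  0.62  0.31  1.58 -0.21  0.97 -0.43]
[0.0059, 0.035, 0.0438, 0.0031, 0.0081, 0.3729]
[0.0068, 0.0348, 0.1488, 0.0031, 0.0081, 0.3729]
```

Scaled: 0.095 m is 0.2375, 0.07 m is 0.175, 0.3729 rad is 0.2374.

```bash
echo '[[0.06, [0.015, 0.05, 0.075], [0.0019, 0.0051, 0.1146]], [0.06, [0.015, 0.0875, 0.11], [0.0019, 0.0051, 0.2374]], [0.06, [0.015, 0.0875, 0.11], [0.0019, 0.0051, 0.2374]], [0.06, [0.0163, 0.087, 0.175], [0.0019, 0.0051, 0.2374]], [0.06, [0.017, 0.087, 0.2375], [0.0019, 0.0051, 0.2374]]]' | python3 nudge.py >/dev/null
python3 - <<'E'
from way import *
p,T,s=tool();print(p,s['tool_rot'],s['force'])
print(np.r_[T.T@(np.array([.5658,-.3778,.045])-p),Ro.from_matrix(T.T@Rl(.12,0)).as_rotvec()].round(4).tolist())
E
```

```text
[ 0.56741015 -0.37478627  0.10031961] [-3.14091549 -0.00336698  0.13310065] [ 0.01192888 -0.39614313 -0.89084451]
[-0.0022, 0.0028, 0.0553, -0.0007, -0.0034, 0.0131]
```

Scaled: 0.0553 m is 0.1383, 0.02 m is 0.05, 0.013 rad is 0.0083.

```bash
echo '[[0.06, [-0.005, 0.007, 0.05], [0, -0.0019, 0.0083]], [0.06, [-0.0055, 0.007, 0.1383], [0, -0.0019, 0.0083]], [0.06, [-0.0055, 0.007, 0.1383], [0, -0.0019, 0.0083]], [0.036, [-0.0055, 0.007, 0.1383], [0, -0.0019, 0.0083]], [0.036, [-0.0055, 0.007, 0.1383], [0, -0.0019, 0.0083]]]' | python3 nudge.py 20; echo '[[0.036, [0, 0, 0], [0, 0, 0]]]' | python3 nudge.py
cat > knob.py <<'E'
# tool pose for lever angle a (knob caged, TCP on the knob axis), printed as rows relative to the present pose
import sys
from way import *
PV=np.array([.487,-.3873]);Z=.045
def at(a,lead=0):
    th=-1.2819+np.radians(75)+a; r=np.array([np.cos(th),np.sin(th)]);return np.r_[PV+.0797*r+lead*np.array([-r[1],r[0]]),Z],Rl(th,0)
def rep():
    p,T,s=tool();v=p[:2]-PV;th=np.arctan2(v[1],v[0]);tn=np.array([-np.sin(th),np.cos(th)]);f=s['force'][:2]
    print('a_tcp',round(th+1.2819-np.radians(75),3),'r',round(np.hypot(*v),4),'Ftan',round(f@tn,1),'Frad',round(f@[np.cos(th),np.sin(th)],1),'Fz',round(s['force'][2],1),'z',round(p[2],4),'w',round(s['grip_width'],4),'t',round(s['clock'],2))
if __name__=='__main__':
    rep();p,T,_=tool()
    for a in sys.argv[1:]:
        P,R=at(float(a));print(np.r_[T.T@(P-p),Ro.from_matrix(T.T@R).as_rotvec()].round(4).tolist())
E
python3 knob.py 0.25 0.4 0.55 0.7 0.85
```

```text
clock: 22.12
position: [0.5671, -0.3779, 0.0467]
tool_rot: [-3.141, -0.003, 0.117]
force: [0.1, 0.1, 0.7]
grip_width: 0.0359
finger_force: 0.0
clock: 22.25
position: [0.5669, -0.3776, 0.0462]
tool_rot: [-3.141, -0.002, 0.117]
force: [-0.1, -0.2, 0.7]
grip_width: 0.0358
finger_force: 0.0
a_tcp 0.094 r 0.0805 Ftan -0.2 Frad -0.1 Fz 0.7 z 0.0462 w 0.0358 t 22.25
[-0.0018, -0.0124, 0.0012, -0.0006, -0.0025, -0.1601]
[-0.0046, -0.024, 0.0012, -0.0004, -0.0025, -0.3101]
[-0.0091, -0.0351, 0.0012, -0.0002, -0.0026, -0.4601]
[-0.0152, -0.0454, 0.0012, -0.0001, -0.0026, -0.6101]
[-0.0228, -0.0546, 0.0011, 0.0001, -0.0026, -0.7601]
```

Units first: shifts go in shares of 400 mm and turns go in shares of 90 degrees. So -0.0454 m is -0.1135, -0.0351 m is -0.0878, -0.61 rad is -0.3883.

```bash
echo '[[0.036, [-0.0045, -0.031, 0.0025], [0, -0.0013, -0.1019]], [0.036, [-0.0115, -0.06, 0.0025], [0, -0.0013, -0.1974]], [0.036, [-0.0228, -0.0878, 0.0025], [0, -0.0013, -0.2928]], [0.036, [-0.038, -0.1135, 0.0025], [0, -0.0013, -0.3883]]]' | python3 nudge.py >/dev/null; python3 knob.py .8 .9 1.0 1.1 1.2
```

```text
a_tcp 0.698 r 0.0799 Ftan -3.6 Frad -1.7 Fz -0.6 z 0.0451 w 0.036 t 22.75
[-0.0005, -0.0082, 0.0001, 0.0014, -0.0006, -0.0952]
[-0.0017, -0.016, 0.0001, 0.0014, -0.0005, -0.1952]
[-0.0036, -0.0238, 0.0001, 0.0014, -0.0005, -0.2952]
[-0.0063, -0.0313, 0.0, 0.0015, -0.0004, -0.3952]
[-0.0097, -0.0385, 0.0, 0.0015, -0.0003, -0.4952]
```

The knob is following: 3.6 N, the bare turning force.

Scaled: -0.0238 m is -0.0595, -0.016 m is -0.04, -0.295 rad is -0.1878.

```bash
echo '[[0.036, [-0.0013, -0.0205, 0], [0, 0, -0.0605]], [0.036, [-0.0043, -0.04, 0], [0, 0, -0.1241]], [0.036, [-0.009, -0.0595, 0], [0, 0, -0.1878]]]' | python3 nudge.py >/dev/null; python3 knob.py 1.05 1.1 1.15 1.2 1.25
```

```text
a_tcp 1.001 r 0.0798 Ftan -4.0 Frad -1.9 Fz -1.2 z 0.045 w 0.0361 t 23.12
[-0.0002, -0.0039, -0.0, 0.0012, -0.0004, -0.0519]
[-0.0005, -0.0079, -0.0, 0.0012, -0.0003, -0.1019]
[-0.001, -0.0119, -0.0, 0.0012, -0.0003, -0.1519]
[-0.0017, -0.0158, -0.0, 0.0012, -0.0003, -0.2019]
[-0.0026, -0.0197, -0.0, 0.0012, -0.0002, -0.2519]
```

Scaled: -0.0079 m is -0.0198, -0.0039 m is -0.0098, -0.102 rad is -0.0649.

```bash
echo '[[0.036, [-0.0005, -0.0098, 0], [0, 0, -0.0331]], [0.036, [-0.0013, -0.0198, 0], [0, 0, -0.0649]]]' | python3 nudge.py >/dev/null; python3 knob.py;  echo '[[0.036, [-0.0005, -0.0098, 0], [0, 0, -0.0318]], [0.036, [-0.0013, -0.0198, 0], [0, 0, -0.0637]]]' | python3 nudge.py >/dev/null; python3 knob.py 1.23 1.26 1.29 1.32
```

```text
a_tcp 1.101 r 0.0795 Ftan -3.0 Frad -1.4 Fz 0.6 z 0.0449 w 0.0359 t 23.38
a_tcp 1.206 r 0.0797 Ftan -2.8 Frad -1.1 Fz 2.3 z 0.0445 w 0.036 t 23.62
[-0.0, -0.0019, -0.0005, 0.0, -0.0005, -0.0304]
[-0.0001, -0.0043, -0.0005, 0.0, -0.0005, -0.0604]
[-0.0003, -0.0067, -0.0005, 0.0, -0.0005, -0.0904]
[-0.0006, -0.0091, -0.0005, 0.0, -0.0005, -0.1204]
```

Scaled: -0.0024 m is -0.006, -0.0003 m is -0.0008, -0.03 rad is -0.0191.

```bash
for i in 1; do echo '[[0.036, [0, -0.006, -0.0008], [0, 0, -0.0191]], [0.036, [0, -0.006, -0.0008], [0, 0, -0.0191]]]' | python3 nudge.py >/dev/null; python3 knob.py;  echo '[[0.036, [0, -0.006, 0], [0, 0, -0.0191]], [0.036, [0, -0.006, 0], [0, 0, -0.0191]]]' | python3 nudge.py >/dev/null; python3 knob.py 1.3 1.33 1.36; done
```

```text
a_tcp 1.245 r 0.0799 Ftan -0.3 Frad 0.7 Fz -0.7 z 0.0444 w 0.0363 t 23.88
a_tcp 1.273 r 0.0799 Ftan 0.5 Frad -0.6 Fz 0.8 z 0.0444 w 0.0362 t 24.12
[-0.0003, -0.0021, -0.0006, -0.0016, -0.0009, -0.0428]
[-0.0004, -0.0045, -0.0006, -0.0016, -0.001, -0.0728]
[-0.0006, -0.0069, -0.0006, -0.0015, -0.001, -0.1028]
```

Scaled: -0.0045 m is -0.0113, -0.0022 m is -0.0055, -0.07 rad is -0.0446.

```bash
echo '[[0.036, [-0.0008, -0.0055, -0.0013], [0, 0, -0.0255]], [0.036, [-0.001, -0.0113, -0.0013], [0, 0, -0.0446]]]' | python3 nudge.py >/dev/null; python3 knob.py;  echo '[[0.036, [0, -0.006, 0], [0, 0, -0.0191]]]' | python3 nudge.py >/dev/null; python3 knob.py 1.38 1.4 1.43
python3 - <<'E'
from h import *
c=bot.calibration('top');t=shot('top','t3')[1];s=shot('side','s3')[1]
cv2.imwrite('pics/c7.png',np.hstack([cv2.resize(t[170:290,330:450],(390,390)),cv2.resize(s[200:320,180:300],(390,390))]))
E
```

```text
a_tcp 1.325 r 0.0798 Ftan -4.0 Frad -0.9 Fz -2.4 z 0.045 w 0.0358 t 24.38
a_tcp 1.356 r 0.0798 Ftan -3.7 Frad -0.5 Fz -2.1 z 0.045 w 0.0363 t 24.5
[-0.0001, -0.0019, 0.0, -0.0007, -0.001, -0.0213]
[-0.0002, -0.0035, 0.0, -0.0007, -0.001, -0.0413]
[-0.0003, -0.0059, 0.0, -0.0007, -0.001, -0.0713]
```

It's still pushing at 3.7 N, so no clamp yet. Small steps from here.

Scaled: -0.002 m is -0.005, -0.0001 m is -0.0003, -0.025 rad is -0.0159.

```bash
echo '[[0.036, [-0.0003, -0.005, 0], [0, 0, -0.0159]]]' | python3 nudge.py >/dev/null; python3 knob.py;  echo '[[0.036, [-0.0003, -0.005, 0], [0, 0, -0.0159]]]' | python3 nudge.py >/dev/null; python3 knob.py
```

```text
a_tcp 1.377 r 0.0795 Ftan -2.8 Frad -0.0 Fz -2.2 z 0.0451 w 0.0358 t 24.73
a_tcp 1.404 r 0.0795 Ftan -2.9 Frad -0.5 Fz -1.6 z 0.0451 w 0.0363 t 24.85
```

Scaled: -0.002 m is -0.005, -0.0001 m is -0.0003, -0.025 rad is -0.0159.

```bash
echo '[[0.036, [-0.0003, -0.005, 0], [0, 0, -0.0159]]]' | python3 nudge.py >/dev/null; python3 knob.py; echo '[[0.036, [-0.0003, -0.004, 0], [0, 0, -0.0127]]]' | python3 nudge.py >/dev/null; python3 knob.py 1.46 1.48 1.5
```

```text
a_tcp 1.431 r 0.0795 Ftan -2.6 Frad 0.3 Fz -2.1 z 0.0451 w 0.0362 t 24.98
a_tcp 1.451 r 0.0795 Ftan -3.9 Frad 1.6 Fz -1.4 z 0.0451 w 0.0359 t 25.1
[0.0002, -0.0007, 0.0001, -0.0005, -0.001, -0.0068]
[0.0002, -0.0023, 0.0001, -0.0005, -0.001, -0.0268]
[0.0001, -0.0039, 0.0001, -0.0005, -0.001, -0.0468]
```

Scaled: -0.0016 m is -0.004, 0.0001 m is 0.0003, -0.02 rad is -0.0127.

```bash
echo '[[0.036, [0.0003, -0.004, 0], [0, 0, -0.0127]]]' | python3 nudge.py >/dev/null; python3 knob.py; echo '[[0.036, [0, -0.004, 0], [0, 0, -0.0127]]]' | python3 nudge.py >/dev/null; python3 knob.py
```

```text
a_tcp 1.471 r 0.0795 Ftan -3.6 Frad 1.1 Fz -1.0 z 0.0451 w 0.0361 t 25.23
a_tcp 1.492 r 0.0795 Ftan -3.7 Frad -0.6 Fz -0.9 z 0.0451 w 0.0356 t 25.35
```

Scaled: -0.0016 m is -0.004, -0.02 rad is -0.0127.

```bash
echo '[[0.036, [0, -0.004, 0], [0, 0, -0.0127]]]' | python3 nudge.py >/dev/null; python3 knob.py
```

```text
a_tcp 1.511 r 0.0795 Ftan -2.7 Frad -0.5 Fz -2.0 z 0.0451 w 0.0361 t 25.48
```

Scaled: -0.0016 m is -0.004, -0.02 rad is -0.0127.

```bash
echo '[[0.036, [0, -0.004, 0], [0, 0, -0.0127]]]' | python3 nudge.py >/dev/null; python3 knob.py
```

```text
a_tcp 1.532 r 0.0795 Ftan -4.1 Frad -0.2 Fz -0.9 z 0.0451 w 0.0359 t 25.6
```

```bash
cat >> knob.py <<'E'
    th=np.arctan2(*(p[:2]-PV)[::-1]);sys.exit(abs(bot.observe()['force'][:2]@[-np.sin(th),np.cos(th)])>6.5)
E
echo '[[0.036, [0.0003, -0.004, 0], [0, 0, -0.0127]]]' | python3 nudge.py >/dev/null; python3 knob.py && echo '[[0.036, [0, -0.004, 0], [0, 0, -0.0127]]]' | python3 nudge.py >/dev/null && python3 knob.py && echo '[[0.036, [0, -0.004, 0], [0, 0, -0.0127]]]' | python3 nudge.py >/dev/null && python3 knob.py && echo '[[0.036, [0, -0.004, 0], [0, 0, -0.0127]]]' | python3 nudge.py >/dev/null && python3 knob.py 1.65
```

```text
a_tcp 1.552 r 0.0796 Ftan -3.7 Frad -0.7 Fz -1.4 z 0.0451 w 0.0362 t 25.73False
```

Scaled: -0.0016 m is -0.004, 0.0001 m is 0.0003, -0.02 rad is -0.0127.

```bash
sed -i 's/sys.exit(abs(\(.*\))>6.5)/sys.exit(int(abs(\1)>6.5))/' knob.py
echo '[[0.036, [0.0003, -0.004, 0], [0, 0, -0.0127]]]' | python3 nudge.py >/dev/null; python3 knob.py && echo '[[0.036, [0, -0.004, 0], [0, 0, -0.0127]]]' | python3 nudge.py >/dev/null && python3 knob.py && echo '[[0.036, [0, -0.004, 0], [0, 0, -0.0127]]]' | python3 nudge.py >/dev/null && python3 knob.py && echo '[[0.036, [0, -0.004, 0], [0, 0, -0.0127]]]' | python3 nudge.py >/dev/null && python3 knob.py 1.65
```

```text
a_tcp 1.571 r 0.0796 Ftan -4.9 Frad -1.3 Fz -1.7 z 0.0451 w 0.0356 t 25.85
a_tcp 1.591 r 0.0796 Ftan -3.0 Frad -1.5 Fz -0.6 z 0.0451 w 0.0361 t 25.98
a_tcp 1.61 r 0.0796 Ftan -5.7 Frad -2.8 Fz -2.0 z 0.0451 w 0.0364 t 26.1
a_tcp 1.624 r 0.0795 Ftan -8.1 Frad -3.4 Fz -4.9 z 0.0452 w 0.0361 t 26.23
[0.0002, -0.0021, 0.0002, 0.0008, -0.0003, -0.017]
```

Resistance is rising (8 N), so the cam is clamping. Finer steps.

Scaled: -0.0008 m is -0.002, -0.01 rad is -0.0064.

```bash
echo '[[0.036, [0, -0.002, 0], [0, 0, -0.0064]], [0.036, [0, -0.002, 0], [0, 0, -0.0064]]]' | python3 nudge.py >/dev/null; python3 knob.py
```

```text
a_tcp 1.631 r 0.0795 Ftan -9.2 Frad -2.6 Fz -5.6 z 0.0452 w 0.036 t 26.48
```

Scaled: -0.0008 m is -0.002, -0.01 rad is -0.0064.

```bash
echo '[[0.036, [0, -0.002, 0], [0, 0, -0.0064]], [0.036, [0, -0.002, 0], [0, 0, -0.0064]]]' | python3 nudge.py >/dev/null; python3 knob.py
```

```text
a_tcp 1.638 r 0.0794 Ftan -10.4 Frad -3.6 Fz -5.4 z 0.0452 w 0.0359 t 26.73
```

Scaled: -0.0008 m is -0.002, -0.01 rad is -0.0064.

```bash
echo '[[0.036, [0, -0.002, 0], [0, 0, -0.0064]], [0.036, [0, -0.002, 0], [0, 0, -0.0064]]]' | python3 nudge.py >/dev/null; python3 knob.py
```

```text
a_tcp 1.644 r 0.0794 Ftan -11.8 Frad -3.7 Fz -7.1 z 0.0453 w 0.036 t 26.98
```

Scaled: -0.0005 m is -0.0013, -0.005 rad is -0.0032.

```bash
echo '[[0.036, [0, -0.0013, 0], [0, 0, -0.0032]], [0.036, [0, -0.0013, 0], [0, 0, -0.0032]]]' | python3 nudge.py >/dev/null; python3 knob.py
```

```text
a_tcp 1.647 r 0.0794 Ftan -14.0 Frad -5.0 Fz -9.3 z 0.0453 w 0.0361 t 27.23
```

A firm hold of 12–14 N at the knob is reached. Let go, rise straight up, and look.

Scaled: -0.16 m is -0.4, -0.06 m is -0.15.

```bash
echo '[[0.06, [0, 0, 0], [0, 0, 0]], [0.06, [0, 0, 0], [0, 0, 0]], [0.06, [0, 0, 0], [0, 0, 0]]]' | python3 nudge.py|grep -E 'force:|width'; echo '[[0.06, [0, 0, -0.05], [0, 0, 0]], [0.06, [0, 0, -0.15], [0, 0, 0]], [0.06, [0, 0, -0.3], [0, 0, 0]], [0.06, [-0.15, 0, -0.375], [0, 0, 0]], [0.06, [-0.3, 0.05, -0.4], [0, 0, 0]]]' | python3 nudge.py;echo '[[0.06, [0, 0.15, 0], [0, 0, 0]], [0.06, [0, 0.3, 0], [0, 0, 0]], [0.06, [0, 0.3, 0], [0, 0, 0]]]' | python3 nudge.py|grep pos
python3 - <<'E'
from way import *
c=bot.calibration('top');t=shot('top','t4')[1];s=shot('side','s4')[1]
cv2.imwrite('pics/c8.png',np.hstack([cv2.resize(t[170:290,330:450],(390,390)),cv2.resize(s[200:320,180:300],(390,390))]))
E
```

```text
force: [0.9, 0.5, -0.9]
grip_width: 0.0602
finger_force: 0.0
clock: 28.22
position: [0.5095, -0.4218, 0.207]
tool_rot: [3.14, 0.001, 1.694]
force: [0.1, 0.2, -0.9]
grip_width: 0.0601
finger_force: 0.0
position: [0.6322, -0.4019, 0.2022]
```

View pics/c8.png

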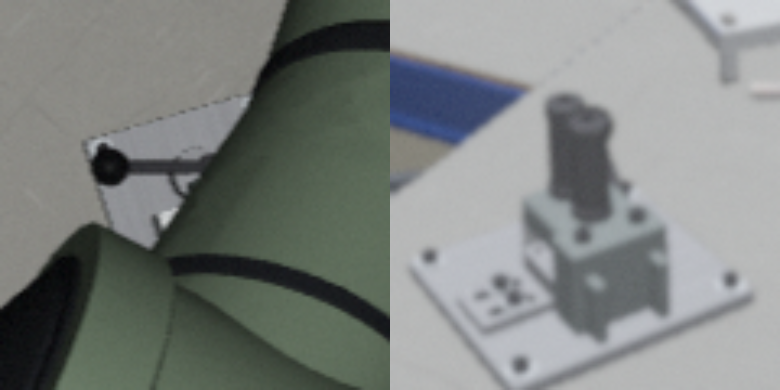

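Run:
```python
from h import *
c=bot.calibration('top')
yw=-1.2819;X=np.array([np.cos(yw),np.sin(yw),0]);Y=np.array([-X[1],X[0],0]);O=np.array([.4497,-.3838,.0])
for k in('t2','t4'):
    g=cv2.cvtColor(cv2.imread(f'pics/{k}.png'),6);m=np.zeros_like(g);m[215:265,365:400]=g[215:265,365:400]>205
    K=max(cv2.findContours(m,0,1)[0],key=cv2.contourArea)[:,0];P=plane(c,'top',K.astype(float),.04);J=np.c_[(P-O)@X,(P-O)@Y];print(k,J.min(0).round(4),J.max(0).round(4))
s=bot.observe();print(s['clock'],s['force'])
```

```text
t2 [-0.0333 -0.0139] [-0.0101  0.0115]
t4 [-0.0326  0.0043] [-0.0326  0.0043]
28.7 [-0.34629201  0.13612657  0.46121339]
```

The view is partly hidden by the forearm. The lever stays at the front left at (108,165) and the block's white corner shows at (165,215). I'll move the arm aside and check numerically.

Scaled: 0.25 m is 0.625, -0.12 m is -0.3.

```bash
echo '[[0.06, [0.125, -0.0625, -0.025], [0, 0, 0]], [0.06, [0.25, -0.125, -0.05], [0, 0, 0]], [0.06, [0.375, -0.1875, -0.05], [0, 0, 0]], [0.06, [0.5, -0.25, -0.05], [0, 0, 0]], [0.06, [0.625, -0.3, -0.05], [0, 0, 0]]]' | python3 nudge.py|grep pos; echo '[[0.06, [0, 0, 0], [0, 0, 0]], [0.06, [0, 0, 0], [0, 0, 0]]]' | python3 nudge.py|grep -E 'pos|force:';python3 - <<'E'
from h import *
c=bot.calibration('top');shot('top','t5');shot('side','s5')
yw=-1.2819;X=np.array([np.cos(yw),np.sin(yw),0]);Y=np.array([-X[1],X[0],0]);O=np.array([.4497,-.3838,.0])
for k in('t2','t5'):
    g=cv2.cvtColor(cv2.imread(f'pics/{k}.png'),6);m=np.zeros_like(g);m[215:265,365:400]=g[215:265,365:400]>205
    K=max(cv2.findContours(m,0,1)[0],key=cv2.contourArea)[:,0];P=plane(c,'top',K.astype(float),.04);J=np.c_[(P-O)@X,(P-O)@Y];r=cv2.minAreaRect((J*1e4).astype(np.float32));print(k,J.min(0).round(4),J.max(0).round(4),r)
# knob angle in t5; rail foot region change in side view
A=plane(c,'top',[330+108/3.25,170+165/3.25],.064)[0]-O;v=np.array([A@X,A@Y])-[.014,.0347];print('lever a',np.arctan2(v[1],v[0])-np.radians(75),np.hypot(*v))
a=cv2.cvtColor(cv2.imread('pics/s2.png'),6)[270:320,190:245].astype(int);b=cv2.cvtColor(cv2.imread('pics/s5.png'),6)[270:320,190:245].astype(int)
print('rail foot diff',np.abs(a-b).mean(),np.abs(a-b).max())
E
```

```text
position: [0.4764, -0.1713, 0.2246]
position: [0.4784, -0.1727, 0.2248]
force: [0.4, -0.8, 1.0]
finger_force: 0.0
t2 [-0.0333 -0.0139] [-0.0101  0.0115] ((-217.24160766601562, -11.942359924316406), (254.22328186035156, 232.37770080566406), 89.94760131835938)
t5 [-0.0202  0.0108] [-0.0202  0.0108] ((-201.7974090576172, 108.48110961914062), (0.0, 0.0), 0.0)
lever a 1.5855200861844112 0.08009632484050873
rail foot diff 2.8305454545454545 11
```

Scaled: 0.24 m is 0.6, 0.2 m is 0.5.

```bash
echo '[[0.06, [0.125, -0.0375, 0], [0, 0, 0]], [0.06, [0.25, -0.075, 0], [0, 0, 0]], [0.06, [0.375, -0.075, 0], [0, 0, 0]], [0.06, [0.5, -0.05, 0], [0, 0, 0]], [0.06, [0.6, -0.025, 0], [0, 0, 0]]]' | python3 nudge.py|grep pos; echo '[[0.06, [0, 0, 0], [0, 0, 0]], [0.06, [0, 0, 0], [0, 0, 0]]]' | python3 nudge.py|grep -E 'pos|force:';python3 - <<'E'
from h import *
c=bot.calibration('top');shot('top','t6')
yw=-1.2819;X=np.array([np.cos(yw),np.sin(yw),0]);Y=np.array([-X[1],X[0],0]);O=np.array([.4497,-.3838,.0])
for k in('t2','t6'):
    g=cv2.cvtColor(cv2.imread(f'pics/{k}.png'),6);m=np.zeros_like(g);m[215:265,365:400]=g[215:265,365:400]>205
    K=max(cv2.findContours(m,0,1)[0],key=cv2.contourArea)[:,0];P=plane(c,'top',K.astype(float),.04);J=np.c_[(P-O)@X,(P-O)@Y];r=cv2.minAreaRect((J*1e4).astype(np.float32));print(k,J.min(0).round(4),J.max(0).round(4),r)
E
```

```text
position: [0.4398, 0.0665, 0.2245]
position: [0.4397, 0.0644, 0.2242]
force: [-0.4, -0.7, 0.1]
finger_force: 0.0
t2 [-0.0333 -0.0139] [-0.0101  0.0115] ((-217.24160766601562, -11.942359924316406), (254.22328186035156, 232.37770080566406), 89.94760131835938)
t6 [-0.0326 -0.0116] [-0.0101  0.0105] ((-213.49656677246094, -5.3275604248046875), (221.0702362060547, 224.7434844970703), 89.81732177734375)
```

The block is home, flat and aligned, and the rail's foot hasn't moved. The lever is at about 1.58 rad and the robot is clear, so I'm handing in.

```bash
python3 -c "
from workcell import bot
print(bot.job_done())"
```

```text
the job is handed in; nothing more can be done
None
```

I handed the job in with the long block home against the back stop and clamped to the side rail at 12–14 N on the knob; the rail showed no movement, the arm is clear, and I left the other blocks and the gauge alone.

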